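# Change over the towel folder's side stop

## Robot

A 7-joint arm with a two-finger parallel gripper is mounted at the origin on the work surface. World frame = base frame: x ahead of the robot, y to its left, z up, the work surface at z = 0. Lengths are in m, angles in rad, forces in N, time in s.
With the tool pointing down it reaches from about 0.425 to 0.925 m from the base axis. Payload 6.8 kg.
Tool frame: the origin (TCP) lies on the centre line of the jaws, within the pads' length; the fingertips stand 8 mm ahead of it and the grasp point (between the pads) lies 11 mm behind it (robot.tip_extent is the distance from the TCP to the fingertips, in m); z points along the fingers, y is the line along which they close (so a half turn about z gives the same grasp; the last joint's range is limited). The gripper opens to 88 mm and grips with 3 to 60 N. Pads are 20 mm wide; open, the fingers measure 115 mm over their backs; the gripper's body (75 mm by 178 mm) begins 61 mm behind the grasp point.
Start: joints at [-1.457, 0.477, 0.022, 1.555, -0.011, 1.109, -0.083], TCP at [0.148, 0.658, 0.231] pointing down, gripper open.
Joint ranges: [-2.96, 2.96], [-0.34, 2.1], [-1.41, 1.46], [0.24, 2.44], [-1.37, 4.51], [0.17, 1.92], [-2.96, 2.96]. Speed limits (rad/s): [2.39, 2.39, 3.14, 3.14, 3.14, 3.14, 3.14].

## Interface

Orientations are given as a unit quaternion [w, x, y, z].
In Python, from plant import robot gives the robot as it stands.
- The arm moves only by the tool play_rows, never from a script. Its argument "targets" is a list of rows, each an object with "translation": the shift along the tool's x, y, z in cm, a list of three; "twist": the turn, a rotation vector about the tool's x, y, z in degrees, a list of three; "grip": the finger opening in cm, from 0 to 8.78. In form: [{"translation": [x, y, z], "twist": [rx, ry, rz], "grip": grip}, ...]. A call has 1 to 20 rows; each row is the pose to reach, as a shift and turn from the pose commanded when the call began, along the tool's axes at that moment; what a row does not reach only later rows make up. A row lasts 1/12 s, in which the tool goes at most 41.7 mm and 7.16 degrees, less where a joint would pass 70% of its speed; a pose out of reach is approached as far as the arm can. A call with a gripper value outside its range is refused whole. The fingers move at their own pace and stop on an object; "force" is the grip in N (left out, the last holds). Time passes only in rows, so rows that repeat a pose let the fingers close. It gives the time, the measured TCP pose, the force, the opening and the grip force at its end, in the units of the state.
- robot.sense(): the state, without advancing time (a new reading comes with each control period).
- robot.grab_frame(name): name is "side" or "top" or "wrist"; returns a dict with "color" (384x512x3 uint8, red, green, blue), "camera_matrix" (3x3 intrinsics, pixels), "distortion" ([k1, k2, p1, p2, k3] as OpenCV has them; the pictures are not rectified), "rvec" (rotation vector, rad) and "tvec" (3), from world to camera coordinates, as OpenCV has them. Camera axes: x right, y down, z forward; pixel columns grow to the right and rows downward; lengths in m; the calibration is good to about 2 mm. A picture is of the moment at which its call begins. There is no depth.
- robot.close_job(): hands the job in; it is judged then, once.
The state is a dict: "clock": time; "joint_pos": joint angles; "dq": joint speeds; "joint_efforts": joint torques, N m; "position": TCP position; "ee_rot": TCP orientation; "ft_force": force on the tool from outside, world axes, zero at the start; "wrist_torque": the same for the moment, N m; "opening": finger opening in m; "finger_force": force on a finger pad.
Only numpy, scipy, OpenCV 4.12 (cv2) and the standard library are available. Lean on these libraries where they do the work, as an engineer would, in place of code of your own. Each camera call takes 0.05 s, during which the arm holds its last target. There are 200 camera calls.

## Task

Change the laundry folder over to its new width: first hit the red mushroom stop so that it stays latched down. With it down, turn the black clamp knob loose, slide the side stop along its rail until its white line is level with the red mark, and turn the clamp tight again; also hang every coloured fold guide standing on the table by its eye on a rack peg. Only when all that is done, twist the red mushroom clockwise so that it springs back up; leave everything else on the table where it is.

Things in the scene. Friction and masses are not known exactly. Their poses are not given: they have to be found in the camera images.
- estop_top (a point): centre of the top face of the red mushroom head of the stop button, on its axis (z up). Head 44 mm across, its rim 26 mm high from this face down, on a yellow box 100 x 100 x 50 mm; when up, the face is 95 mm above the table and the head's underside 19 mm above the box.
- estop (a joint): how far the mushroom is pressed, m: 0 up, 0.015 end of travel. A spring of 2 to 4 N pushes it up; pressed to the end (under 8 N) it latches and stays at about 0.0125 when let go.
- twist (a joint): turn of the mushroom head, rad: 0 at rest, grows clockwise seen from above up to 0.9; a light spring (up to 0.08 N m) turns it back. Once it is past about 0.6 the latch lets go and the head springs up 12 mm (as soon as nothing holds it down); then it turns back by itself.
- rail: fixed grey rail unit; its y axis runs along the rail, z up; origin on the table. Base plate 130 x 300 x 16 mm.
- side_stop (a joint): position of the side stop along the rail's +y, m, 0 to 0.21. Slides with 2 to 6 N when the clamp is loose; when the clamp is tight it takes some 30 N to shift.
- index (a point): middle of the white line on the side stop's black tab, 32 mm above the table. Side stop: grey block 64 (rail x) x 50 mm (rail y), top 60 mm above the table, with a low fence plate along its +y side (90 x 8 mm, as high as the block). Line and knob move with it; the knob's axis is 4 mm to the line's -y side.
- mark: red T-shaped mark on the rail's base plate, fixed, x and y axes parallel to the rail's; the wanted setting. Set right when the index line has the same position along the rail's y (within 6 mm).
- clamp (a joint): turn of the clamp knob on top of the side stop, rad: 0 fully loose, grows clockwise seen from above, 1.4 fully tight. It stays where it is left and needs about 0.1 N m. Tight means above 1.0, loose below 0.25.
- clamp_grip (a point): point on the clamp knob's axis, 10 mm below the top of its bar grip, 89 mm above the table; x along the bar (46 mm long, 14 mm thick, 32 mm high, with a flange 44 mm across under it, 61 to 69 mm above the table), z up. Turns with the knob.
- peg0 (a point): peg 0 of the dark rack: a point on the axis of its level part; x along the peg from tip to crossbar, z up. Rod 10 mm thick, axis 222 mm above the table, pegs 110 mm apart. Towards -x it runs level for 40 mm, then its tip rises 8 mm within 7 mm; the crossbar starts 35 mm towards +x (top 233 mm above the table). A hung guide's eye centre lies 13 mm below the axis.
- peg1 (a point): peg 1 of the dark rack: a point on the axis of its level part; x along the peg from tip to crossbar, z up. Rod 10 mm thick, axis 222 mm above the table, pegs 110 mm apart. Towards -x it runs level for 40 mm, then its tip rises 8 mm within 7 mm; the crossbar starts 35 mm towards +x (top 233 mm above the table). A hung guide's eye centre lies 13 mm below the axis.
- peg2 (a point): peg 2 of the dark rack: a point on the axis of its level part; x along the peg from tip to crossbar, z up. Rod 10 mm thick, axis 222 mm above the table, pegs 110 mm apart. Towards -x it runs level for 40 mm, then its tip rises 8 mm within 7 mm; the crossbar starts 35 mm towards +x (top 233 mm above the table). A hung guide's eye centre lies 13 mm below the axis.
- guide_a: Blue fold guide, standing plate on a foot, 120 to 210 g; None if absent. Origin: centre of foot's underside. Foot 56 (x) x 70 (y) x 8 mm; plate 8 mm thick (x, its normal), 70 mm wide (y), top edge at z = 130 mm; both faces alike. Eye through the plate along x: centre at z = 72 mm, 36 mm wide and high, upper corners cut off; the 40 mm above it are solid, to pinch from above.
- guide_b: Orange fold guide, standing plate on a foot, 120 to 210 g; None if absent. Origin: centre of foot's underside. Foot 56 (x) x 70 (y) x 8 mm; plate 8 mm thick (x, its normal), 70 mm wide (y), top edge at z = 130 mm; both faces alike. Eye through the plate along x: centre at z = 72 mm, 36 mm wide and high, upper corners cut off; the 40 mm above it are solid, to pinch from above.
- guide_c: Green fold guide, standing plate on a foot, 120 to 210 g; None if absent. Origin: centre of foot's underside. Foot 56 (x) x 70 (y) x 8 mm; plate 8 mm thick (x, its normal), 70 mm wide (y), top edge at z = 130 mm; both faces alike. Eye through the plate along x: centre at z = 72 mm, 36 mm wide and high, upper corners cut off; the 40 mm above it are solid, to pinch from above.
- guide_d: Yellow fold guide, standing plate on a foot, 120 to 210 g; None if absent. Origin: centre of foot's underside. Foot 56 (x) x 70 (y) x 8 mm; plate 8 mm thick (x, its normal), 70 mm wide (y), top edge at z = 130 mm; both faces alike. Eye through the plate along x: centre at z = 72 mm, 36 mm wide and high, upper corners cut off; the 40 mm above it are solid, to pinch from above.
- detergent: Blue bottle, 72 mm across, 190 mm high. Bystander, leave alone. Origin at its underside.
- softener: Orange bottle, 64 mm across, 150 mm high. Bystander, leave alone. Origin at its underside.
- mug: White mug, 76 mm across, 90 mm high. Bystander, leave alone. Origin at its underside.
- token_tray: Grey tray 110 x 160 x 40 mm. Bystander, leave alone. Origin at its underside.
- brush: Brush with a wooden handle, about 200 mm long, lying flat. Bystander, leave alone. Origin at its underside.
- carton: Cardboard carton 120 x 90 x 100 mm. Bystander, leave alone. Origin at its underside.
- powder_tub: White tub, 70 mm across, 80 mm high. Bystander, leave alone. Origin at its underside.

How it is judged:
By the outcome, as a careful person would: the job done as asked, in the order asked, and still so for the second after the job is handed in, with the robot touching nothing.
Of guide_a, guide_b, guide_c, guide_d only 2 to 3 are there at a start; the rules pass over those that are not, and their reading is None.
At some moment in a run one of guide_a, guide_b, guide_c, guide_d may be knocked a few centimetres aside while the robot is not near it.
It also fails if it takes over 208 s, if anything falls off the work surface, if the arm or the gripper's body presses on something with over 40 N, if the wrist force passes 120 N, or if a joint passes its speed limit or range.

## Working session

There is one attempt and no reset: what is moved stays moved. The work goes in short steps, Python scripts to look and compute and a tool call to move; the robot and the scene stay as the last step left them, time stands still between calls to the robot, and variables do not carry over. Pictures are saved under pics/ and viewed, at most 14 in all, crops included, and the job is handed in when it is done.

Besides the shell and the picture viewer there is one more tool, called after "Emit:" as a command line: name --argument value ..., lists and objects as JSON in quotes. play_rows: Moves the arm, as the interface text tells. Its arguments: {"type":"object","properties":{"targets":{"type":"array"},"force":{"type":"number"}},"required":["targets"]}

```bash
mkdir -p pics; ls; python3 - <<'E'
from plant import robot
import cv2
for n in("side","top","wrist"):
    f=robot.grab_frame(n); cv2.imwrite(f"pics/{n}0.png",f["color"][...,::-1])
    R,_=cv2.Rodrigues(f["rvec"]); print(n,(-R.T@f["tvec"].ravel()).round(3),f["camera_matrix"].round(1).tolist(),f["distortion"].round(3) if hasattr(f["distortion"],'round') else f["distortion"])
s=robot.sense();print(s)
a=cv2.imread("pics/side0.png");b=cv2.imread("pics/top0.png")
E
```

```text
pics
side [ 0.237 -0.771  0.937] [[412.0, 0.0, 253.6], [0.0, 412.0, 184.4], [0.0, 0.0, 1.0]] [-0.058  0.     0.     0.     0.   ]
top [0.194 0.045 1.458] [[499.3, 0.0, 261.0], [0.0, 499.3, 198.7], [0.0, 0.0, 1.0]] [0.004 0.    0.    0.    0.   ]
wrist [0.075 0.673 0.384] [[336.1, 0.0, 249.6], [0.0, 336.1, 193.5], [0.0, 0.0, 1.0]] [-0.075  0.     0.     0.     0.   ]
{'clock': 0.15, 'joint_pos': array([-1.45706856,  0.47764453,  0.02233903,  1.55616169, -0.01151092,
        1.1092968 , -0.08310953]), 'dq': array([ 0.00161925, -0.00190212,  0.00010478, -0.00400796, -0.00067101,
       -0.00197848, -0.00132088]), 'joint_efforts': array([ 2.63496673e-03, -5.83284438e+01,  1.53647527e+00, -2.72875267e+01,
       -5.42525214e-02,  1.44747662e-02,  1.09625553e-04]), 'position': array([0.14840986, 0.65804285, 0.22990836]), 'ee_rot': array([-3.48294190e-05,  1.10681214e-01,  9.93855719e-01, -6.90398626e-04]), 'ft_force': array([ 0.18563186,  0.21345504, -0.20391975]), 'wrist_torque': array([-0.02802973,  0.04233924,  0.00635045]), 'finger_force': 0.0, 'opening': 0.08773915018722936}
```

View pics/top0.png

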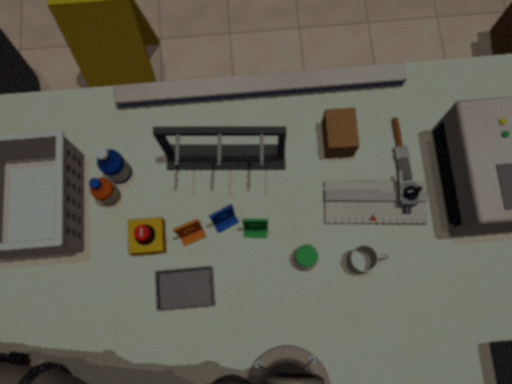

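View pics/side0.png

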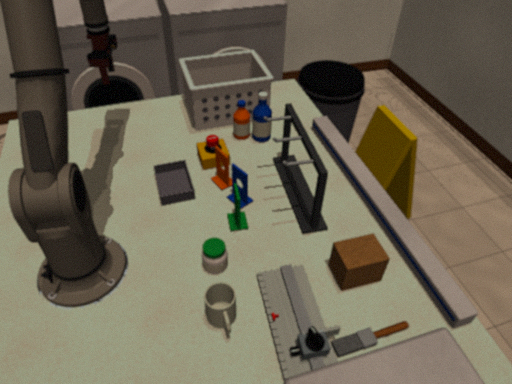

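The top view shows estop at (145,234), the orange, blue and green guides at (188,230), (223,217) and (255,228), pegs at u≈177/212/248, v≈150, the rail at (375,203) with its red mark at (373,217), and the knob at about (410,192). The yellow guide is absent.

```bash
cat > h.py <<'E'
import numpy as np, cv2
from plant import robot
from scipy.spatial.transform import Rotation as Ro
def grab(n,save=None):
    f=robot.grab_frame(n); f["bgr"]=f["color"][...,::-1].copy(); f["R"]=cv2.Rodrigues(np.array(f["rvec"],float))[0]
    f["c"]=-f["R"].T@np.array(f["tvec"],float).ravel(); f["hsv"]=cv2.cvtColor(f["bgr"],cv2.COLOR_BGR2HSV)
    if save: cv2.imwrite(f"pics/{save}.png",f["bgr"])
    return f
def ray(f,uv):
    p=cv2.undistortPoints(np.array(uv,float).reshape(-1,1,2),f["camera_matrix"],np.array(f["distortion"],float)).reshape(-1,2)
    d=np.c_[p,np.ones(len(p))]@f["R"]; return d/np.linalg.norm(d,axis=1)[:,None]
def plane(f,uv,z):
    d=ray(f,uv); return f["c"]+d*((z-f["c"][2])/d[:,2])[:,None]
def proj(f,P):
    return cv2.projectPoints(np.array(P,float).reshape(-1,1,3),np.array(f["rvec"],float),np.array(f["tvec"],float),f["camera_matrix"],np.array(f["distortion"],float))[0].reshape(-1,2)
def tri(fa,ua,fb,ub):
    A=[];b=[]
    for f,u in((fa,ua),(fb,ub)):
        d=ray(f,u)[0];M=np.eye(3)-np.outer(d,d);A.append(M);b.append(M@f["c"])
    x=np.linalg.lstsq(np.vstack(A),np.hstack(b),rcond=None)[0]
    return x
RNG=dict(red=((172,120,60),(8,255,255)),orange=((6,150,80),(18,255,255)),blue=((105,130,40),(125,255,255)),green=((55,120,40),(80,255,255)),yellow=((22,140,80),(32,255,255)))
def mask(f,c):
    lo,hi=RNG[c];h=f["hsv"]
    if lo[0]>hi[0]: return cv2.inRange(h,lo,(180,255,255))|cv2.inRange(h,(0,)+lo[1:],hi)
    return cv2.inRange(h,lo,hi)
def blobs(f,c,amin=15):
    n,l,s,ce=cv2.connectedComponentsWithStats(mask(f,c)); return [(s[i].tolist(),ce[i].round(1).tolist()) for i in range(1,n) if s[i][4]>=amin]
def to_tool(P,yaw=None):
    """shift in tool axes (cm) from measured pose to world point P"""
    s=robot.sense();q=s["ee_rot"];R=Ro.from_quat([q[1],q[2],q[3],q[0]]).as_matrix()
    return (R.T@(np.array(P)-s["position"])*100).round(2)
E
python3 - <<'E'
from h import *
t=grab("top");s=grab("side")
for c in RNG:
    print(c);print(' top',blobs(t,c));print(' side',blobs(s,c))
a=cv2.resize(t["bgr"][110:320,90:290],None,fx=2,fy=2.85/1,interpolation=cv2.INTER_CUBIC) if 0 else None
A=cv2.resize(t["bgr"][120:260,125:295],None,fx=4,fy=4,interpolation=cv2.INTER_CUBIC)
cv2.imwrite("pics/cropA.png",A)
A=cv2.resize(t["bgr"][110:230,310:440],None,fx=3,fy=3,interpolation=cv2.INTER_CUBIC);B=cv2.resize(s["bgr"][255:380,250:383],None,fx=3,fy=3,interpolation=cv2.INTER_CUBIC)
C=np.zeros((375,390+399,3),np.uint8);C[:360,:390]=A;C[:375,390:]=B
cv2.imwrite("pics/cropB.png",C)
E
```

```text
red
 top [([135, 225, 15, 16, 173], [142.1, 232.7])]
 side [([206, 135, 13, 13, 128], [211.9, 140.5]), ([271, 313, 8, 7, 35], [274.0, 315.7])]
orange
 top [([327, 110, 27, 31, 179], [339.2, 128.1]), ([326, 113, 13, 11, 46], [331.5, 117.7]), ([338, 131, 19, 15, 60], [348.4, 139.2]), ([398, 133, 3, 12, 19], [398.9, 138.4]), ([331, 141, 6, 6, 15], [333.5, 142.8]), ([91, 178, 21, 21, 235], [102.9, 189.0]), ([174, 220, 26, 11, 62], [186.1, 224.7]), ([133, 224, 13, 15, 42], [137.1, 228.9]), ([185, 228, 7, 5, 15], [188.1, 229.5]), ([182, 229, 23, 16, 183], [192.9, 236.5])]
 side [([233, 108, 17, 17, 223], [241.5, 116.1]), ([236, 135, 14, 4, 34], [242.1, 136.8]), ([203, 145, 27, 28, 177], [218.6, 160.4]), ([212, 154, 5, 11, 21], [214.6, 158.7]), ([211, 169, 21, 21, 191], [222.2, 180.9]), ([335, 235, 54, 35, 1177], [360.5, 251.5]), ([374, 322, 34, 15, 189], [391.2, 328.7])]
blue
 top [([98, 151, 25, 23, 342], [111.4, 163.1]), ([90, 179, 10, 9, 71], [94.6, 183.0]), ([211, 205, 26, 27, 331], [223.9, 218.8])]
 side [([238, 100, 7, 7, 41], [241.2, 102.9]), ([253, 101, 18, 21, 254], [261.4, 111.4]), ([253, 136, 16, 6, 42], [260.9, 138.6]), ([233, 164, 19, 44, 291], [241.4, 184.6]), ([228, 190, 7, 12, 37], [231.5, 196.6])]
green
 top [([503, 132, 5, 4, 19], [504.9, 133.4]), ([244, 219, 23, 7, 86], [254.6, 221.5]), ([245, 229, 22, 8, 163], [255.3, 232.4]), ([296, 246, 21, 20, 327], [306.0, 255.4])]
 side [([228, 183, 20, 48, 347], [237.2, 214.7]), ([203, 238, 22, 20, 346], [213.6, 247.5])]
yellow
 top [([48, 0, 59, 6, 200], [70.4, 1.5]), ([500, 119, 6, 5, 26], [502.5, 121.0]), ([128, 218, 36, 35, 735], [146.2, 235.9])]
 side [([357, 105, 60, 84, 1620], [386.7, 143.3]), ([411, 146, 5, 20, 40], [413.1, 155.6]), ([410, 167, 5, 13, 21], [411.8, 172.0]), ([408, 179, 5, 35, 59], [409.9, 195.9])]
```

View pics/cropA.png

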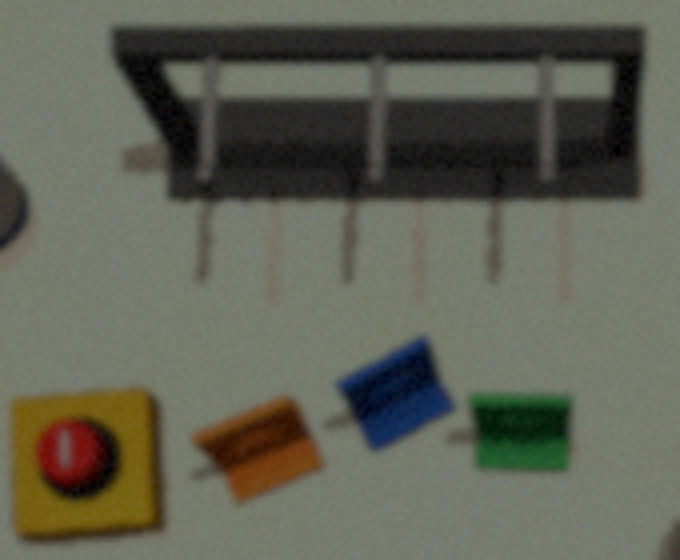

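View pics/cropB.png

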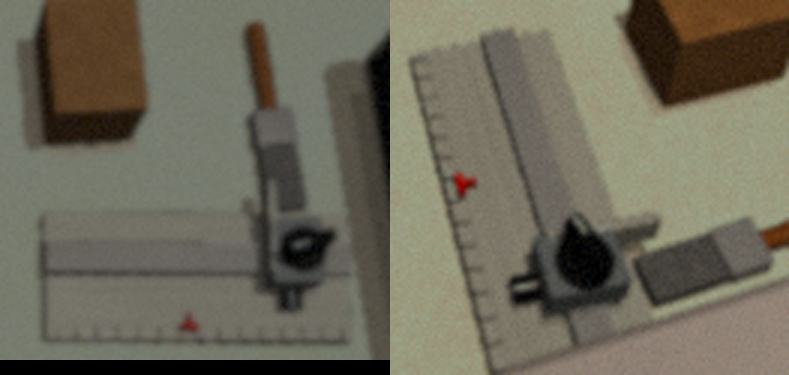

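Crop A shows peg tips at image (176,164), (219,164), (262,164) and bases at v=134. Top edges of the plates: orange (174,229)-(198,220), blue (210,216)-(231,205), green (243,219)-(267,219). Crop B: side stop at (409,193), tab with the white line near (407,209), red mark (373,218).

```bash
python3 - <<'E'
from h import *
t=grab("top");s=grab("side")
np.set_printoptions(precision=3,suppress=True)
P=lambda n,uv,z:print(n,plane(t,uv,z).tolist() if 0 else plane(t,uv,z)[:,:2].tolist().__str__()[:0],plane(t,uv,z)[:,:2].round(3).tolist())
P("estop top",[(142.8,233.8)],.095);P("box",[(128.5,220),(162,218),(164,252),(130,253)],.05)
P("pegtip",[(176.3,164.5),(219.5,164.5),(262,164.5)],.226);P("pegbase",[(177.5,135),(219.5,135),(262,135)],.222)
P("or",[(173.8,229.3),(198,220)],.13);P("bl",[(210,215.8),(231.3,205)],.13);P("gr",[(243.3,219.5),(267.5,219.2)],.13)
P("orfoot",[(185,245),(206,236)],.008);P("blfoot",[(219,232),(238,222)],.008);P("grfoot",[(244.5,237),(267,237)],.008)
P("mark",[(372.8,218)],.016);P("tab",[(406.7,209.3)],.032);P("knob",[(411,191)],.09)
P("plate",[(324,181),(325,223),(427,223)],.016)
P("base",[(285,375)],0.0)
print("tri mark",tri(t,(372.8,218),s,(274,315.7)),"estop",tri(t,(142.8,233.8),s,(212,140)))
E
```

```text
estop top  [[0.446, 0.362]]
box  [[0.498, 0.412], [0.495, 0.316], [0.397, 0.314], [0.402, 0.41]]
pegtip  [[0.595, 0.24], [0.586, 0.129], [0.576, 0.02]]
pegbase  [[0.677, 0.234], [0.668, 0.124], [0.658, 0.013]]
or  [[0.445, 0.27], [0.465, 0.204]]
bl  [[0.473, 0.17], [0.498, 0.111]]
gr  [[0.456, 0.081], [0.451, 0.016]]
orfoot  [[0.418, 0.26], [0.44, 0.197]]
blfoot  [[0.448, 0.158], [0.473, 0.101]]
grfoot  [[0.427, 0.085], [0.422, 0.019]]
mark  [[0.45, -0.295]]
tab  [[0.465, -0.393]]
knob  [[0.505, -0.395]]
plate  [[0.574, -0.165], [0.447, -0.154], [0.422, -0.451]]
base  [[0.035, 0.003]]
tri mark [ 0.452 -0.294  0.022] estop [0.451 0.364 0.086]
```

```bash
cat >> h.py <<'E'
def plan(*tg):
    """targets (xyz, azimuth deg of tool y or None): shift/turn from the measured pose, tool axes"""
    s=robot.sense();q=s["ee_rot"];R=Ro.from_quat([q[1],q[2],q[3],q[0]]).as_matrix()
    az0=np.degrees(np.arctan2(R[1,1],R[0,1]))
    print("at",s["position"].round(4),"az",az0.round(1),"tilt",np.degrees(np.arccos(-R[2,2])).round(2),"q",s["joint_pos"].round(2),"F",s["ft_force"].round(1),"op",s["opening"].round(4),"t",round(s["clock"],1))
    for P,az in tg:
        d=(R.T@(np.array(P)-s["position"])*100).round(2); r=0 if az is None else -((az-az0+90)%180-90)
        print(" ->",P,d.tolist(),"rz",round(r,1),"rows>=",int(np.ceil(max(np.linalg.norm(d)/4.17,abs(r)/7.16))))
E
python3 - <<'E'
from h import *
plan(((.25,.45,.23),None),((.45,.363,.20),None),((.45,.363,.14),None))
E
```

```text
Traceback (most recent call last):
  File "h.py", line 37, in plan
    print("at",s["position"].round(4),"az",az0.round(1),"tilt",np.degrees(np.arccos(-R[2,2])).round(2),"q",s["joint_pos"].round(2),"F",s["ft_force"].round(1),"op",s["opening"].round(4),"t",round(s["clock"],1))
                                                                                                                                                                   ^^^^^^^^^^^^^^^^^^
AttributeError: 'float' object has no attribute 'round'
```

```bash
sed -i 's/s\["opening"\].round(4)/round(s["opening"],4)/' h.py; python3 - <<'E'
from h import *
plan(((.25,.45,.23),None),((.45,.363,.20),None),((.45,.363,.14),None))
E
```

```text
at [0.1484 0.6583 0.2304] az 77.3 tilt 0.03 q [-1.46  0.48  0.02  1.56 -0.01  1.11 -0.08] F [0.1 0.4 0. ] op 0.0878 t 0.3
 -> (0.25, 0.45, 0.23) [-14.49, -18.09, 0.05] rz 0 rows>= 6
 -> (0.45, 0.363, 0.2) [-35.91, -22.18, 3.05] rz 0 rows>= 11
 -> (0.45, 0.363, 0.14) [-35.91, -22.17, 9.05] rz 0 rows>= 11
```

Emit:
play_rows --targets '[{"translation": [-14.5, -18, 0], "twist": [0, 0, 0], "grip": 0}, {"translation": [-14.5, -18, 0], "twist": [0, 0, 0], "grip": 0}, {"translation": [-14.5, -18, 0], "twist": [0, 0, 0], "grip": 0}, {"translation": [-14.5, -18, 0], "twist": [0, 0, 0], "grip": 0}, {"translation": [-14.5, -18, 0], "twist": [0, 0, 0], "grip": 0}, {"translation": [-14.5, -18, 0], "twist": [0, 0, 0], "grip": 0}, {"translation": [-35.9, -22.2, 3], "twist": [0, 0, 0], "grip": 0}, {"translation": [-35.9, -22.2, 3], "twist": [0, 0, 0], "grip": 0}, {"translation": [-35.9, -22.2, 3], "twist": [0, 0, 0], "grip": 0}, {"translation": [-35.9, -22.2, 3], "twist": [0, 0, 0], "grip": 0}, {"translation": [-35.9, -22.2, 3], "twist": [0, 0, 0], "grip": 0}, {"translation": [-35.9, -22.2, 3], "twist": [0, 0, 0], "grip": 0}, {"translation": [-35.9, -22.2, 3], "twist": [0, 0, 0], "grip": 0}, {"translation": [-35.9, -22.2, 3], "twist": [0, 0, 0], "grip": 0}, {"translation": [-35.9, -22.2, 3], "twist": [0, 0, 0], "grip": 0}]'

```text
clock: 1.6
position: [0.4483, 0.3642, 0.2007]
ee_rot: [-0.0, 0.11, 0.994, 0.0]
ft_force: [-0.2, 0.7, 0.7]
opening: 0.0005
finger_force: 0.0
```

```bash
python3 - <<'E'
from h import *
w=grab("wrist","w1");s=robot.sense()
plan()
for c in("red","yellow","orange","blue","green"): 
    print(c,blobs(w,c,60))
for st,ce in blobs(w,"red",100):
    x,y,ww,hh,a=st
    print(plane(w,[ce,(x+ww/2-.5,y+hh/2-.5)],.095).round(4).tolist())
print(proj(w,[(.45,.363,.095)]))
E
```

```text
at [0.4481 0.3644 0.2008] az 77.5 tilt 0.06 q [-0.93  0.35  0.18  1.83 -0.07  0.96  0.63] F [-0.7 -0.1 -0.1] op 0.0002 t 1.6
red [([228, 169, 55, 56, 2225], [255.1, 196.4])]
yellow [([194, 148, 10, 34, 159], [199.3, 159.8]), ([236, 148, 12, 11, 68], [241.7, 153.0]), ([207, 200, 51, 42, 886], [224.7, 220.2]), ([259, 202, 54, 30, 887], [290.2, 216.3])]
orange [([56, 168, 126, 110, 3912], [126.4, 216.9]), ([347, 243, 47, 24, 257], [366.3, 250.6]), ([369, 272, 66, 28, 1341], [399.6, 287.8]), ([381, 334, 34, 11, 212], [397.5, 337.4])]
blue [([6, 212, 90, 86, 2179], [57.5, 248.9]), ([410, 333, 43, 38, 1262], [430.4, 350.7]), ([371, 347, 49, 37, 1349], [392.4, 367.1])]
green [([0, 210, 27, 47, 906], [9.9, 235.3])]
[[0.4492, 0.3662, 0.095], [0.4493, 0.3661, 0.095]]
[[251.37944065 198.11861387]]
```

View pics/w1.png

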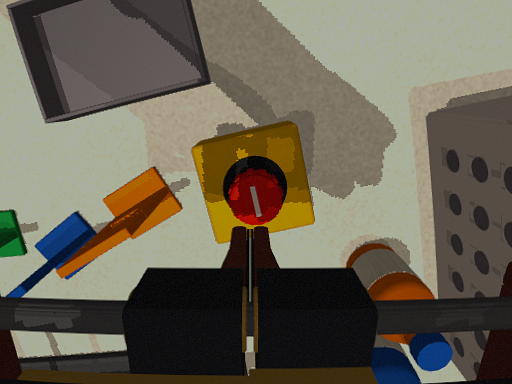

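The wrist view shows the red head at (255,196), fingertips just below it, orange guide at (126,217), and nothing else in the way. Pressing.

Emit:
play_rows --targets '[{"translation": [0, 0.2, 4], "twist": [0, 0, 0], "grip": 0}, {"translation": [0, 0.2, 7], "twist": [0, 0, 0], "grip": 0}, {"translation": [0, 0.2, 9], "twist": [0, 0, 0], "grip": 0}, {"translation": [0, 0.2, 9.6], "twist": [0, 0, 0], "grip": 0}, {"translation": [0, 0.2, 9.9], "twist": [0, 0, 0], "grip": 0}, {"translation": [0, 0.2, 10.2], "twist": [0, 0, 0], "grip": 0}, {"translation": [0, 0.2, 10.5], "twist": [0, 0, 0], "grip": 0}, {"translation": [0, 0.2, 10.8], "twist": [0, 0, 0], "grip": 0}, {"translation": [0, 0.2, 11.0], "twist": [0, 0, 0], "grip": 0}, {"translation": [0, 0.2, 11.2], "twist": [0, 0, 0], "grip": 0}, {"translation": [0, 0.2, 11.3], "twist": [0, 0, 0], "grip": 0}, {"translation": [0, 0.2, 11.3], "twist": [0, 0, 0], "grip": 0}]'

```text
clock: 2.65
position: [0.4506, 0.3658, 0.0884]
ee_rot: [0.0, 0.111, 0.994, 0.001]
ft_force: [-2.7, 2.1, 5.0]
opening: 0.0005
finger_force: 2.8
```

Emit:
play_rows --targets '[{"translation": [0, 0, 0.2], "twist": [0, 0, 0], "grip": 0}, {"translation": [0, 0, 0.4], "twist": [0, 0, 0], "grip": 0}, {"translation": [0, 0, 0.4], "twist": [0, 0, 0], "grip": 0}]'

```text
clock: 2.9
position: [0.4511, 0.3662, 0.0879]
ee_rot: [0.0, 0.111, 0.994, 0.002]
ft_force: [-11.6, -4.4, 36.2]
opening: 0.0007
finger_force: 18.2
```

Emit:
play_rows --targets '[{"translation": [0, 0, -0.3], "twist": [0, 0, 0], "grip": 0}, {"translation": [0, 0, -3], "twist": [0, 0, 0], "grip": 0}, {"translation": [0, 0, -7], "twist": [0, 0, 0], "grip": 0}, {"translation": [0, 0, -11], "twist": [0, 0, 0], "grip": 0}, {"translation": [0, 0, -15], "twist": [0, 0, 0], "grip": 5}, {"translation": [0, 0, -15], "twist": [0, 0, 0], "grip": 5}]'

```text
clock: 3.4
position: [0.4545, 0.3671, 0.2419]
ee_rot: [0.005, 0.111, 0.994, 0.005]
ft_force: [1.2, 1.6, 0.2]
opening: 0.0104
finger_force: 0.0
```

```bash
python3 - <<'E'
from h import *
t=grab("top");s=grab("side")
print(blobs(t,"red"),blobs(s,"red"))
plan(((.455,.237,.22),17))
E
```

```text
[] [([206, 137, 13, 13, 118], [212.0, 142.9]), ([271, 313, 8, 7, 36], [273.9, 315.6])]
at [0.4517 0.3652 0.2354] az 77.2 tilt 0.26 q [-0.94  0.32  0.19  1.8  -0.07  1.03  0.62] F [-0.6 -0.3 -0.5] op 0.0186 t 3.5
 -> (0.455, 0.237, 0.22) [-3.15, -12.43, 1.51] rz 60.2 rows>= 9
```

The head has dropped 2.4 px in the side view, so it is latched. On to the orange guide.

Emit:
play_rows --targets '[{"translation": [-1, -4, 0.5], "twist": [0, 0, 7], "grip": 5}, {"translation": [-2, -8, 1], "twist": [0, 0, 14], "grip": 5}, {"translation": [-3.1, -12.4, 1.5], "twist": [0, 0, 21], "grip": 5}, {"translation": [-3.1, -12.4, 1.5], "twist": [0, 0, 28], "grip": 5}, {"translation": [-3.1, -12.4, 1.5], "twist": [0, 0, 35], "grip": 5}, {"translation": [-3.1, -12.4, 1.5], "twist": [0, 0, 42], "grip": 5}, {"translation": [-3.1, -12.4, 1.5], "twist": [0, 0, 49], "grip": 5}, {"translation": [-3.1, -12.4, 1.5], "twist": [0, 0, 56], "grip": 5}, {"translation": [-3.1, -12.4, 1.5], "twist": [0, 0, 60], "grip": 5}, {"translation": [-3.1, -12.4, 1.5], "twist": [0, 0, 60], "grip": 5}, {"translation": [-3.1, -12.4, 1.5], "twist": [0, 0, 60], "grip": 5}]'

```text
clock: 4.42
position: [0.4526, 0.2365, 0.2172]
ee_rot: [-0.0, 0.592, 0.806, -0.001]
ft_force: [0.7, 0.3, 0.7]
opening: 0.0502
finger_force: 0.0
```

```bash
python3 - <<'E'
from h import *
w=grab("wrist","w2");plan()
E
```

```text
at [0.4528 0.2366 0.2176] az 17.4 tilt 0.11 q [-0.95  0.23  0.4   1.98 -0.11  0.96 -0.19] F [ 0.4 -0.2  0.7] op 0.0499 t 4.5
```

View pics/w2.png

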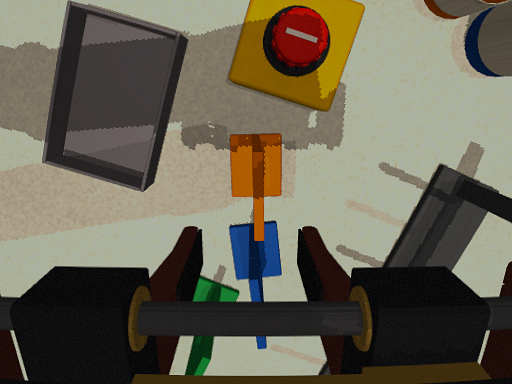

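The orange guide is seen almost edge-on: plate line from (258,140) to (259,240), foot from (231,134) to (282,196), already centred between the jaws (fingertips at (190,235) and (310,235)).

```bash
cat >> h.py <<'E'
def guide(w,c,seed=None,zf=.008):
    """foot corners by min-area rect of the foot's outline at z=8mm -> centre, azimuth of 56mm side"""
    m=mask(w,c)|0
    m=cv2.morphologyEx(m,cv2.MORPH_CLOSE,np.ones((9,9),np.uint8))
    cs=cv2.findContours(m,cv2.RETR_EXTERNAL,cv2.CHAIN_APPROX_NONE)[0]
    k=max(cs,key=cv2.contourArea); return k.reshape(-1,2)
E
python3 - <<'E'
from h import *
w=cv2.imread
f=grab("wrist")
for c in("orange","blue"):
    m=mask(f,c)
    for v in range(120,340,12):
        u=np.flatnonzero(m[v]); u=u[(u>190)&(u<320)]
        if len(u): print(c,v,u.min(),u.max(),len(u),end=' | ')
    print()
print("foot",plane(f,[(231,134),(281,134),(233,197),(281.5,195)],.008).round(4).tolist())
d=ray(f,[(257.5,140),(259.5,238)]);n=np.cross(d[0],d[1]);n/=np.linalg.norm(n);print("plane n",n.round(3),"az",np.degrees(np.arctan2(n[1],n[0])).round(1),"off",n@f["c"])
print("top edge z from near-top corner",plane(f,[(259.5,240)],.13).round(4),plane(f,[(258,137)],.008).round(4))
d=ray(f,[(230,224),(278,221),(232,277),(281,277)]);print("bluefoot",plane(f,[(230,224),(278,221),(234,278),(281,275)],.008).round(4).tolist(), plane(f,[(262,347)],.13))
print(proj(f,[(.4528,.2366,.2096)]),f["c"])
E
```

```text
orange 144 230 280 51 | orange 156 230 280 51 | orange 168 231 280 50 | orange 180 231 280 49 | orange 192 232 280 49 | orange 204 253 262 10 | orange 216 253 263 11 | orange 228 254 263 10 | orange 240 254 262 9 | 
blue 228 229 276 37 | blue 240 231 277 37 | blue 252 233 278 46 | blue 264 234 279 46 | blue 276 236 267 32 | blue 288 250 261 12 | blue 300 252 262 11 | blue 336 256 264 9 | 
foot [[0.4204, 0.2645, 0.008], [0.4717, 0.2805, 0.008], [0.4427, 0.1974, 0.008], [0.4942, 0.2161, 0.008]]
plane n [-0.946 -0.324 -0.017] az -161.1 off -0.5118627708144418
top edge z from near-top corner [[0.468  0.2066 0.13  ]] [[0.4491 0.2701 0.008 ]]
bluefoot [[0.4487, 0.1651, 0.008], [0.5005, 0.1853, 0.008], [0.4732, 0.0989, 0.008], [0.5266, 0.12, 0.008]] [[0.50155677 0.1098897  0.13      ]]
[[253.22766578 243.29377482]] [0.42954415 0.30634795 0.37201422]
```

Emit:
play_rows --targets '[{"translation": [0.15, 0.5, 3], "twist": [0, 0, -1], "grip": 5}, {"translation": [0.15, 0.5, 6], "twist": [0, 0, -1], "grip": 5}, {"translation": [0.15, 0.5, 9], "twist": [0, 0, -1], "grip": 5}, {"translation": [0.15, 0.5, 11], "twist": [0, 0, -1], "grip": 5}, {"translation": [0.15, 0.5, 11.3], "twist": [0, 0, -1], "grip": 5}, {"translation": [0.15, 0.5, 11.3], "twist": [0, 0, -1], "grip": 5}, {"translation": [0.15, 0.5, 11.3], "twist": [0, 0, -1], "grip": 0.4}, {"translation": [0.15, 0.5, 11.3], "twist": [0, 0, -1], "grip": 0.4}, {"translation": [0.15, 0.5, 11.3], "twist": [0, 0, -1], "grip": 0.4}, {"translation": [0.15, 0.5, 11.3], "twist": [0, 0, -1], "grip": 0.4}, {"translation": [0.15, 0.5, 11.3], "twist": [0, 0, -1], "grip": 0.4}, {"translation": [0.15, 0.5, 11.3], "twist": [0, 0, -1], "grip": 0.4}]' --force 25

```text
clock: 5.52
position: [0.4578, 0.2402, 0.1061]
ee_rot: [0.0, 0.586, 0.811, 0.0]
ft_force: [0.1, -0.3, -0.8]
opening: 0.0138
finger_force: 0.0
```

```bash
python3 - <<'E'
from h import *
plan(((.455,.237,.26),-5),((.545,.243,.26),-5))
E
```

```text
at [0.4578 0.2402 0.1061] az 18.3 tilt 0.05 q [-0.89  0.4   0.35  2.06 -0.21  0.71 -0.09] F [ 0.1 -0.3 -0.8] op 0.0138 t 5.5
 -> (0.455, 0.237, 0.26) [-0.21, -0.35, -15.39] rz 23.3 rows>= 4
 -> (0.545, 0.243, 0.26) [-2.47, 8.38, -15.38] rz 23.3 rows>= 5
```

Emit:
play_rows --targets '[{"translation": [0, 0, 0], "twist": [0, 0, 0], "grip": 0.2}, {"translation": [0, 0, 0], "twist": [0, 0, 0], "grip": 0.2}, {"translation": [0, 0, 0], "twist": [0, 0, 0], "grip": 0.2}, {"translation": [0, 0, 0], "twist": [0, 0, 0], "grip": 0.2}, {"translation": [0, 0, -1], "twist": [0, 0, 0], "grip": 0.2}, {"translation": [0, 0, -4], "twist": [0, 0, 0], "grip": 0.2}, {"translation": [-0.2, 0, -7], "twist": [0, 0, 0], "grip": 0.2}, {"translation": [-0.2, 0, -10], "twist": [0, 0, 5], "grip": 0.2}, {"translation": [-0.2, 0, -13], "twist": [0, 0, 11], "grip": 0.2}, {"translation": [-0.5, 1.5, -15.4], "twist": [0, 0, 17], "grip": 0.2}, {"translation": [-1, 4, -15.4], "twist": [0, 0, 23.3], "grip": 0.2}, {"translation": [-2, 7, -15.4], "twist": [0, 0, 23.3], "grip": 0.2}, {"translation": [-2.4, 8.4, -15.4], "twist": [0, 0, 23.3], "grip": 0.2}, {"translation": [-2.4, 8.4, -15.4], "twist": [0, 0, 23.3], "grip": 0.2}, {"translation": [-2.4, 8.4, -15.4], "twist": [0, 0, 23.3], "grip": 0.2}]'

```text
clock: 6.77
position: [0.5446, 0.243, 0.2593]
ee_rot: [0.0, 0.738, 0.675, -0.001]
ft_force: [-0.1, 0.5, -1.8]
opening: 0.0079
finger_force: 25.0
```

```bash
python3 - <<'E'
from h import *
w=grab("wrist");s=grab("side");t=grab("top");plan()
P=[np.array([.642,.236,.222])+a*np.array([.9963,-.085,0]) for a in(-.047,.035)]
print("w",proj(w,P).round(1).tolist(),"s",proj(s,P).round(1).tolist())
C=np.zeros((594,792,3),np.uint8)
C[:384,:512]=w["bgr"]
a=cv2.resize(s["bgr"][100:230,215:325],None,fx=2.5,fy=2.5,interpolation=cv2.INTER_CUBIC);C[:a.shape[0],512:512+a.shape[1]]=a
a=cv2.resize(t["bgr"][125:195,150:280],None,fx=3,fy=3,interpolation=cv2.INTER_CUBIC);C[384:384+a.shape[0],:a.shape[1]]=a
cv2.imwrite("pics/c3.png",C)
E
```

```text
at [0.5435 0.2436 0.2595] az -5.0 tilt 0.08 q [-0.91  0.34  0.5   1.74 -0.18  1.1  -0.44] F [-0.2 -0.2 -2. ] op 0.0081 t 6.9
w [[334.7, 219.9], [463.3, 218.7]] s [[263.3, 120.2], [288.7, 117.4]]
```

View pics/c3.png

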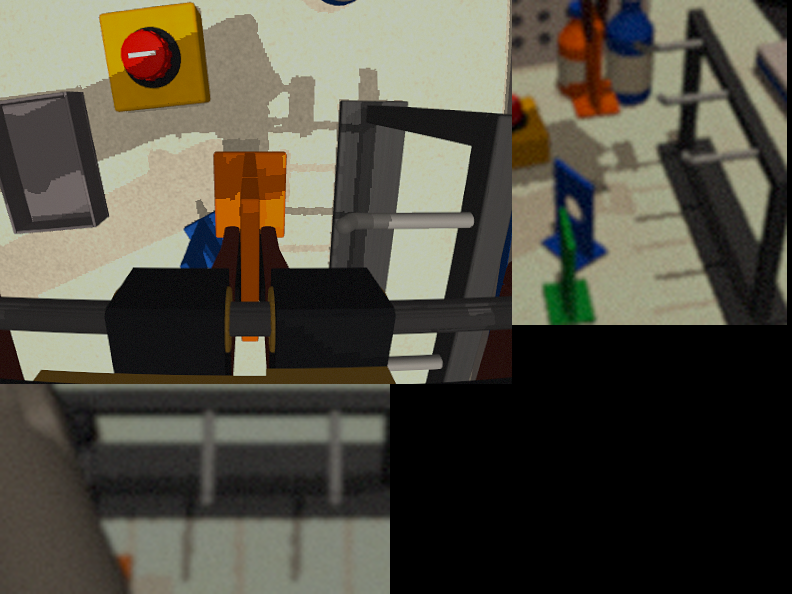

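The composite shows the orange guide held, its foot in line with peg 0. In the wrist image the peg runs from (343,225) to (470,219), where I predicted (335,220)–(463,219); the side crop agrees too. Hanging it.

Emit:
play_rows --targets '[{"translation": [0, 1.5, 0], "twist": [0, 0, 0], "grip": 0.2}, {"translation": [0, 3, 0], "twist": [0, 0, 0], "grip": 0.2}, {"translation": [0, 4.5, 0], "twist": [0, 0, 0], "grip": 0.2}, {"translation": [0, 6, 0], "twist": [0, 0, 0], "grip": 0.2}, {"translation": [0, 7.5, 0], "twist": [0, 0, 0], "grip": 0.2}, {"translation": [0, 9, 0], "twist": [0, 0, 0], "grip": 0.2}, {"translation": [0, 9.3, 0], "twist": [0, 0, 0], "grip": 0.2}, {"translation": [0, 9.3, 0], "twist": [0, 0, 0], "grip": 0.2}, {"translation": [0, 9.3, 0.8], "twist": [0, 0, 0], "grip": 0.2}, {"translation": [0, 9.3, 1.2], "twist": [0, 0, 0], "grip": 0.2}, {"translation": [0, 9.3, 1.5], "twist": [0, 0, 0], "grip": 0.2}, {"translation": [0, 9.3, 1.65], "twist": [0, 0, 0], "grip": 0.2}, {"translation": [0, 9.3, 1.7], "twist": [0, 0, 0], "grip": 0.2}, {"translation": [0, 9.3, 1.7], "twist": [0, 0, 0], "grip": 0.2}]'

```text
clock: 8.08
position: [0.6371, 0.2358, 0.2429]
ee_rot: [-0.0, 0.737, 0.676, 0.0]
ft_force: [-1.0, 0.4, 0.6]
opening: 0.0075
finger_force: 25.0
```

```bash
python3 - <<'E'
from h import *
plan()
E
```

```text
at [0.6371 0.2358 0.2429] az -5.0 tilt 0.03 q [-0.78  0.51  0.49  1.56 -0.26  1.14 -0.32] F [-1.   0.4  0.6] op 0.0075 t 8.1
```

Emit:
play_rows --targets '[{"translation": [0, 0, 0], "twist": [0, 0, 0], "grip": 2}, {"translation": [0, 0, 0], "twist": [0, 0, 0], "grip": 3}, {"translation": [0, 0, 0], "twist": [0, 0, 0], "grip": 3}, {"translation": [0, 0, 0], "twist": [0, 0, 0], "grip": 3}, {"translation": [0, 0, -1], "twist": [0, 0, 0], "grip": 3}, {"translation": [0, 0, -3], "twist": [0, 0, 0], "grip": 3}, {"translation": [0, 0, -6], "twist": [0, 0, 0], "grip": 3}, {"translation": [0, 0, -8], "twist": [0, 0, 0], "grip": 3}, {"translation": [0, -4, -8], "twist": [0, 0, 0], "grip": 5}, {"translation": [0, -8, -8], "twist": [0, 0, 0], "grip": 5}, {"translation": [0, -12, -8], "twist": [0, 0, 0], "grip": 5}, {"translation": [0, -12, -8], "twist": [0, 0, 0], "grip": 5}]'

```text
clock: 9.08
position: [0.5115, 0.247, 0.3226]
ee_rot: [-0.002, 0.736, 0.677, -0.001]
ft_force: [0.3, 0.3, -0.0]
opening: 0.0496
finger_force: 0.0
```

```bash
python3 - <<'E'
from h import *
t=grab("top","t4");s=grab("side","s4");print(blobs(s,"orange",40),blobs(t,"orange",40),blobs(t,"blue",40),blobs(s,"blue"))
plan(((.487,.142,.225),21))
E
```

```text
[([273, 101, 11, 37, 114], [278.3, 120.6]), ([233, 108, 17, 17, 224], [241.4, 116.2]), ([265, 132, 22, 15, 147], [273.4, 140.5]), ([335, 235, 53, 35, 1187], [360.5, 251.5]), ([374, 322, 34, 15, 194], [391.0, 328.9])] [([394, 119, 7, 26, 60], [397.4, 132.0]), ([334, 123, 14, 12, 40], [339.7, 128.4]), ([178, 161, 17, 10, 138], [186.0, 165.3]), ([91, 178, 21, 21, 248], [102.9, 189.2])] [([98, 160, 18, 15, 163], [106.6, 166.9]), ([90, 179, 10, 9, 71], [94.6, 183.0]), ([211, 205, 27, 27, 365], [223.9, 218.5])] [([238, 100, 7, 7, 41], [241.1, 103.0]), ([253, 100, 18, 22, 253], [261.4, 111.3]), ([253, 137, 13, 5, 35], [259.6, 138.9]), ([232, 164, 20, 44, 310], [241.2, 184.2]), ([228, 192, 6, 10, 34], [231.3, 197.0]), ([407, 253, 7, 9, 15], [409.7, 257.5])]
at [0.517  0.2465 0.3238] az -4.9 tilt 0.12 q [-0.97  0.24  0.51  1.72 -0.13  1.21 -0.51] F [-0.2  0.5 -0.3] op 0.0503 t 9.2
 -> (0.487, 0.142, 0.225) [-10.69, -2.1, 9.86] rz -25.9 rows>= 4
```

Emit:
play_rows --targets '[{"translation": [-3, -0.6, 2.5], "twist": [0, 0, -7], "grip": 5}, {"translation": [-6, -1.2, 5], "twist": [0, 0, -14], "grip": 5}, {"translation": [-9, -1.8, 8], "twist": [0, 0, -21], "grip": 5}, {"translation": [-10.7, -2.1, 9.9], "twist": [0, 0, -26], "grip": 5}, {"translation": [-10.7, -2.1, 9.9], "twist": [0, 0, -26], "grip": 5}, {"translation": [-10.7, -2.1, 9.9], "twist": [0, 0, -26], "grip": 5}, {"translation": [-10.7, -2.1, 9.9], "twist": [0, 0, -26], "grip": 5}]'

```text
clock: 9.77
position: [0.4897, 0.1419, 0.2248]
ee_rot: [0.001, 0.567, 0.823, 0.001]
ft_force: [0.7, 0.5, 0.3]
opening: 0.0502
finger_force: 0.0
```

```bash
cat >> h.py <<'E'
def foot(f,c,P,az):
    """re-measure a guide near estimate P(x,y), az: rows of the mask across the foot, ends on z=8mm; plate line below it"""
    m=mask(f,c); a=np.radians(az);ex=np.array([np.cos(a),np.sin(a),0]);ey=np.array([-ex[1],ex[0],0]);P=np.array([P[0],P[1],.008])
    q=proj(f,[P+.028*i*ex+.035*j*ey for i in(-1,1) for j in(-1,1)]);print("pred foot corners",q.round().tolist())
    n,l,s,ce=cv2.connectedComponentsWithStats(cv2.morphologyEx(m,cv2.MORPH_CLOSE,np.ones((5,5),np.uint8)))
    i=max(range(1,n),key=lambda k:s[k][4]);x,y,w,h,A=s[i];print("blob",s[i])
    for v in range(y,y+h,8):
        u=np.flatnonzero(l[v]==i);print((v,u.min(),u.max()),end=' ')
    print()
E
python3 - <<'E'
from h import *
w=grab("wrist","w5");plan();foot(w,"blue",(.487,.142),21);foot(w,"green",(.453,.05),-4.4)
E
```

```text
at [0.4897 0.1425 0.225 ] az 20.9 tilt 0.17 q [-0.81  0.22  0.47  1.98 -0.12  0.97  0.09] F [ 0.8  0.2 -0.4] op 0.0506 t 9.8
pred foot corners [[225.0, 195.0], [223.0, 134.0], [273.0, 195.0], [274.0, 134.0]]
blob [ 223  135   52  105 3365]
(135, np.int64(258), np.int64(271)) (143, np.int64(223), np.int64(272)) (151, np.int64(224), np.int64(272)) (159, np.int64(224), np.int64(272)) (167, np.int64(225), np.int64(273)) (175, np.int64(225), np.int64(273)) (183, np.int64(226), np.int64(273)) (191, np.int64(227), np.int64(274)) (199, np.int64(245), np.int64(253)) (207, np.int64(245), np.int64(254)) (215, np.int64(246), np.int64(254)) (223, np.int64(246), np.int64(254)) (231, np.int64(247), np.int64(255)) (239, np.int64(247), np.int64(251)) 
pred foot corners [[162.0, 242.0], [184.0, 191.0], [205.0, 260.0], [228.0, 211.0]]
blob [ 164  192   65   68 1922]
(192, np.int64(187), np.int64(188)) (200, np.int64(183), np.int64(204)) (208, np.int64(179), np.int64(221)) (216, np.int64(175), np.int64(227)) (224, np.int64(172), np.int64(223)) (232, np.int64(168), np.int64(218)) (240, np.int64(164), np.int64(214)) (248, np.int64(202), np.int64(210)) (256, np.int64(203), np.int64(205))
```

Emit:
play_rows --targets '[{"translation": [0.1, -0.25, 3], "twist": [0, 0, 0], "grip": 5}, {"translation": [0.1, -0.25, 6], "twist": [0, 0, 0], "grip": 5}, {"translation": [0.1, -0.25, 9], "twist": [0, 0, 0], "grip": 5}, {"translation": [0.1, -0.25, 11.5], "twist": [0, 0, 0], "grip": 4}, {"translation": [0.1, -0.25, 11.9], "twist": [0, 0, 0], "grip": 3}, {"translation": [0.1, -0.25, 11.9], "twist": [0, 0, 0], "grip": 0.2}, {"translation": [0.1, -0.25, 11.9], "twist": [0, 0, 0], "grip": 0.2}, {"translation": [0.1, -0.25, 11.9], "twist": [0, 0, 0], "grip": 0.2}, {"translation": [0.1, -0.25, 11.9], "twist": [0, 0, 0], "grip": 0.2}, {"translation": [0.1, -0.25, 11.9], "twist": [0, 0, 0], "grip": 0.2}, {"translation": [0.1, -0.25, 11.9], "twist": [0, 0, 0], "grip": 0.2}, {"translation": [0.1, -0.25, 11.9], "twist": [0, 0, 0], "grip": 0.2}, {"translation": [0.1, -0.25, 11.9], "twist": [0, 0, 0], "grip": 0.2}, {"translation": [0.1, -0.25, 11.9], "twist": [0, 0, 0], "grip": 0.2}]'

```text
clock: 10.98
position: [0.4859, 0.1418, 0.1057]
ee_rot: [0.0, 0.566, 0.824, 0.001]
ft_force: [0.0, 2.1, 7.3]
opening: 0.008
finger_force: 25.0
```

Emit:
play_rows --targets '[{"translation": [0, 0, -1], "twist": [0, 0, 0], "grip": 0.2}, {"translation": [0, 0, -4], "twist": [0, 0, 0], "grip": 0.2}, {"translation": [0, 0, -7], "twist": [0, 0, 0], "grip": 0.2}, {"translation": [0, 0, -10], "twist": [0, 0, 7], "grip": 0.2}, {"translation": [-0.2, 0, -13], "twist": [0, 0, 14], "grip": 0.2}, {"translation": [-0.8, 1.5, -15.4], "twist": [0, 0, 20], "grip": 0.2}, {"translation": [-2, 3, -15.4], "twist": [0, 0, 26], "grip": 0.2}, {"translation": [-2.5, 4.1, -15.4], "twist": [0, 0, 26], "grip": 0.2}, {"translation": [-2.5, 4.1, -15.4], "twist": [0, 0, 26], "grip": 0.2}, {"translation": [-2.5, 4.1, -15.4], "twist": [0, 0, 26], "grip": 0.2}]'

```text
clock: 11.82
position: [0.5317, 0.1321, 0.2585]
ee_rot: [-0.0, 0.737, 0.675, -0.001]
ft_force: [-0.5, -0.8, -0.9]
opening: 0.0082
finger_force: 25.0
```

```bash
python3 - <<'E'
from h import *
w=grab("wrist","w6");plan()
a=np.array([.9963,-.085,0])
for x,y in((.642,.236),(.633,.125)): print(proj(w,[np.array([x,y,.222])+d*a for d in(-.047,-.04,.035)]).round(1).tolist())
# peg rows: bright pixels along column, right of hand
g=cv2.cvtColor(w["bgr"],cv2.COLOR_BGR2GRAY)
for u in(360,400,430,450): print(u,g[150:260,u].tolist()[::4])
E
```

```text
at [0.5311 0.1323 0.2582] az -5.0 tilt 0.11 q [-0.83  0.26  0.58  1.86 -0.16  1.07 -0.28] F [-0.3  0.6 -1.4] op 0.0075 t 11.9
[[353.6, 21.5], [366.6, 21.8], [498.5, 27.9]]
[[341.4, 220.1], [352.8, 220.0], [470.0, 219.0]]
360 [61, 62, 65, 37, 33, 34, 36, 39, 36, 35, 35, 36, 40, 37, 47, 45, 67, 70, 70, 68, 42, 43, 44, 41, 43, 43, 44, 43]
400 [71, 69, 71, 69, 71, 71, 70, 73, 72, 68, 64, 81, 109, 152, 205, 178, 112, 143, 150, 124, 196, 196, 197, 197, 196, 196, 196, 196]
430 [195, 196, 196, 198, 195, 198, 195, 194, 196, 196, 194, 195, 196, 197, 195, 163, 112, 142, 147, 143, 193, 195, 195, 197, 193, 196, 194, 193]
450 [197, 196, 195, 195, 196, 196, 197, 195, 195, 196, 196, 196, 193, 194, 197, 152, 116, 143, 145, 147, 194, 197, 196, 195, 194, 193, 195, 194]
```

View pics/w6.png

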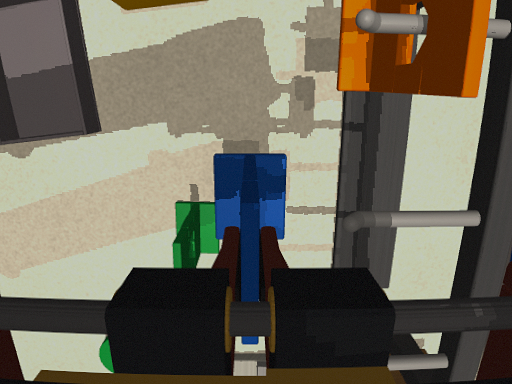

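Wrist image: orange hangs on peg 0 at (410,50). The blue guide is in hand, and peg 1 at v≈219 lines up with the prediction.

Emit:
play_rows --targets '[{"translation": [0.1, 1.5, -0.1], "twist": [0, 0, 0], "grip": 0.2}, {"translation": [0.1, 3, -0.1], "twist": [0, 0, 0], "grip": 0.2}, {"translation": [0.1, 4.5, -0.1], "twist": [0, 0, 0], "grip": 0.2}, {"translation": [0.1, 6, -0.1], "twist": [0, 0, 0], "grip": 0.2}, {"translation": [0.1, 7.5, -0.1], "twist": [0, 0, 0], "grip": 0.2}, {"translation": [0.1, 9, -0.1], "twist": [0, 0, 0], "grip": 0.2}, {"translation": [0.1, 9.9, -0.1], "twist": [0, 0, 0], "grip": 0.2}, {"translation": [0.1, 9.9, -0.1], "twist": [0, 0, 0], "grip": 0.2}, {"translation": [0.1, 9.9, 0.8], "twist": [0, 0, 0], "grip": 0.2}, {"translation": [0.1, 9.9, 1.2], "twist": [0, 0, 0], "grip": 0.2}, {"translation": [0.1, 9.9, 1.5], "twist": [0, 0, 0], "grip": 0.2}, {"translation": [0.1, 9.9, 1.6], "twist": [0, 0, 0], "grip": 0.2}, {"translation": [0.1, 9.9, 1.65], "twist": [0, 0, 0], "grip": 0.2}, {"translation": [0.1, 9.9, 1.65], "twist": [0, 0, 0], "grip": 0.2}]'

```text
clock: 13.03
position: [0.6298, 0.1258, 0.2426]
ee_rot: [-0.001, 0.737, 0.676, -0.0]
ft_force: [-5.2, 0.7, 4.4]
opening: 0.0077
finger_force: 25.0
```

Emit:
play_rows --targets '[{"translation": [0, 0, 0], "twist": [0, 0, 0], "grip": 2}, {"translation": [0, 0, 0], "twist": [0, 0, 0], "grip": 3}, {"translation": [0, 0, 0], "twist": [0, 0, 0], "grip": 3}, {"translation": [0, 0, 0], "twist": [0, 0, 0], "grip": 3}, {"translation": [0, 0, -1], "twist": [0, 0, 0], "grip": 3}, {"translation": [0, 0, -3], "twist": [0, 0, 0], "grip": 3}, {"translation": [0, 0, -6], "twist": [0, 0, 0], "grip": 3}, {"translation": [0, 0, -8], "twist": [0, 0, 0], "grip": 3}, {"translation": [0, -4, -8], "twist": [0, 0, 0], "grip": 5}, {"translation": [0, -8, -8], "twist": [0, 0, 0], "grip": 5}, {"translation": [0, -12, -8], "twist": [0, 0, 0], "grip": 5}, {"translation": [0, -12, -8], "twist": [0, 0, 0], "grip": 5}]'

```text
clock: 14.03
position: [0.505, 0.1353, 0.3218]
ee_rot: [-0.003, 0.737, 0.676, -0.001]
ft_force: [-0.3, -0.1, 0.0]
opening: 0.0491
finger_force: 0.0
```

```bash
python3 - <<'E'
from h import *
s=grab("side","s7");w=grab("wrist");print(blobs(s,"orange",40),blobs(s,"blue",40),blobs(s,"green",40))
print(blobs(w,"green",100))
plan(((.453,.05,.225),-4.4))
E
```

```text
[([273, 101, 10, 37, 115], [278.1, 120.3]), ([235, 108, 15, 17, 192], [242.5, 116.3]), ([265, 133, 17, 14, 123], [271.7, 140.1]), ([334, 235, 55, 35, 1188], [360.5, 251.6]), ([374, 322, 34, 15, 199], [391.1, 329.0])] [([237, 100, 8, 7, 40], [241.0, 102.8]), ([257, 101, 14, 21, 182], [263.3, 111.3]), ([283, 120, 12, 41, 153], [288.3, 141.3]), ([275, 152, 22, 18, 161], [281.4, 161.5])] [([228, 184, 20, 47, 339], [237.2, 215.9]), ([203, 238, 22, 20, 348], [213.5, 247.4])]
[([201, 190, 38, 87, 2075], [218.0, 220.7])]
at [0.5107 0.1357 0.3232] az -4.9 tilt 0.14 q [-0.89  0.16  0.59  1.82 -0.1   1.19 -0.36] F [-0.5  0.3  0.5] op 0.0501 t 14.1
 -> (0.453, 0.05, 0.225) [-9.06, -5.02, 9.8] rz -0.5 rows>= 4
```

Blue hangs. Go to the green guide.

Emit:
play_rows --targets '[{"translation": [-3, -1.7, 2], "twist": [0, 0, 0], "grip": 5}, {"translation": [-6, -3.4, 5], "twist": [0, 0, 0], "grip": 5}, {"translation": [-9, -5, 9], "twist": [0, 0, 0], "grip": 5}, {"translation": [-9, -5, 9.8], "twist": [0, 0, 0], "grip": 5}, {"translation": [-9, -5, 9.8], "twist": [0, 0, 0], "grip": 5}, {"translation": [-9, -5, 9.8], "twist": [0, 0, 0], "grip": 5}, {"translation": [-9, -5, 9.8], "twist": [0, 0, 0], "grip": 5}]'

```text
clock: 14.72
position: [0.4563, 0.051, 0.2257]
ee_rot: [0.001, 0.737, 0.676, 0.001]
ft_force: [-0.3, 0.2, -0.6]
opening: 0.0497
finger_force: 0.0
```

```bash
python3 - <<'E'
from h import *
w=grab("wrist","w8");plan(((.453,.05,.106),-4.4));foot(w,"green",(.453,.05),-4.4)
E
```

```text
at [0.4562 0.0512 0.2258] az -5.0 tilt 0.19 q [-0.82  0.12  0.63  2.09 -0.09  0.95 -0.23] F [-0.6  0.1  0.4] op 0.0501 t 14.8
 -> (0.453, 0.05, 0.106) [-0.15, -0.35, 11.98] rz -0.6 rows>= 3
pred foot corners [[224.0, 197.0], [222.0, 136.0], [272.0, 196.0], [273.0, 135.0]]
blob [ 225  136   50  104 3335]
(136, np.int64(226), np.int64(249)) (144, np.int64(225), np.int64(273)) (152, np.int64(225), np.int64(273)) (160, np.int64(225), np.int64(273)) (168, np.int64(225), np.int64(272)) (176, np.int64(225), np.int64(272)) (184, np.int64(225), np.int64(272)) (192, np.int64(225), np.int64(271)) (200, np.int64(244), np.int64(253)) (208, np.int64(244), np.int64(252)) (216, np.int64(244), np.int64(252)) (224, np.int64(244), np.int64(252)) (232, np.int64(244), np.int64(252))
```

Emit:
play_rows --targets '[{"translation": [-0.1, -0.25, 3], "twist": [0, 0, -0.5], "grip": 5}, {"translation": [-0.1, -0.25, 6], "twist": [0, 0, -0.5], "grip": 5}, {"translation": [-0.1, -0.25, 9], "twist": [0, 0, -0.5], "grip": 5}, {"translation": [-0.1, -0.25, 11.5], "twist": [0, 0, -0.5], "grip": 4}, {"translation": [-0.1, -0.25, 12], "twist": [0, 0, -0.5], "grip": 3}, {"translation": [-0.1, -0.25, 12], "twist": [0, 0, -0.5], "grip": 0.2}, {"translation": [-0.1, -0.25, 12], "twist": [0, 0, -0.5], "grip": 0.2}, {"translation": [-0.1, -0.25, 12], "twist": [0, 0, -0.5], "grip": 0.2}, {"translation": [-0.1, -0.25, 12], "twist": [0, 0, -0.5], "grip": 0.2}, {"translation": [-0.1, -0.25, 12], "twist": [0, 0, -0.5], "grip": 0.2}, {"translation": [-0.1, -0.25, 12], "twist": [0, 0, -0.5], "grip": 0.2}, {"translation": [-0.1, -0.25, 12], "twist": [0, 0, -0.5], "grip": 0.2}, {"translation": [-0.1, -0.25, 12], "twist": [0, 0, -0.5], "grip": 0.2}, {"translation": [-0.1, -0.25, 12], "twist": [0, 0, -0.5], "grip": 0.2}]'

```text
clock: 15.93
position: [0.4519, 0.0495, 0.1049]
ee_rot: [0.0, 0.734, 0.679, 0.001]
ft_force: [-0.6, -0.6, 6.8]
opening: 0.008
finger_force: 25.0
```

Emit:
play_rows --targets '[{"translation": [0, 0, -1], "twist": [0, 0, 0], "grip": 0.2}, {"translation": [0, 0, -4], "twist": [0, 0, 0], "grip": 0.2}, {"translation": [0, 0, -7], "twist": [0, 0, 0], "grip": 0.2}, {"translation": [0, 0, -10], "twist": [0, 0, 0], "grip": 0.2}, {"translation": [0, 0, -13], "twist": [0, 0, 0], "grip": 0.2}, {"translation": [-0.5, 1.5, -15.4], "twist": [0, 0, 0.5], "grip": 0.2}, {"translation": [-1, 4, -15.4], "twist": [0, 0, 0.5], "grip": 0.2}, {"translation": [-1.9, 6.9, -15.4], "twist": [0, 0, 0.5], "grip": 0.2}, {"translation": [-1.9, 6.9, -15.4], "twist": [0, 0, 0.5], "grip": 0.2}, {"translation": [-1.9, 6.9, -15.4], "twist": [0, 0, 0.5], "grip": 0.2}, {"translation": [-1.9, 6.9, -15.4], "twist": [0, 0, 0.5], "grip": 0.2}]'

```text
clock: 16.85
position: [0.5173, 0.0248, 0.2578]
ee_rot: [-0.0, 0.738, 0.675, -0.001]
ft_force: [-0.0, -1.0, -1.5]
opening: 0.0081
finger_force: 25.0
```

```bash
python3 - <<'E'
from h import *
w=grab("wrist","w9");plan()
a=np.array([.9963,-.085,0])
print(proj(w,[np.array([.623,.016,.222])+d*a for d in(-.047,-.04,.035)]).round(1).tolist())
g=cv2.cvtColor(w["bgr"],cv2.COLOR_BGR2GRAY)
for u in(430,450): print(u,g[190:250,u].tolist()[::2])
print(blobs(w,"green",100))
E
```

```text
at [0.5172 0.0251 0.2579] az -5.0 tilt 0.1 q [-0.75  0.22  0.69  1.93 -0.16  1.05 -0.09] F [-0.4 -0.7 -2. ] op 0.007 t 16.9
[[348.9, 222.4], [360.2, 222.3], [477.0, 221.2]]
430 [184, 186, 184, 184, 184, 188, 186, 185, 186, 183, 182, 189, 72, 93, 114, 130, 139, 142, 135, 122, 190, 58, 26, 29, 24, 25, 25, 24, 28, 31]
450 [183, 183, 187, 187, 186, 185, 183, 185, 186, 186, 186, 191, 57, 96, 114, 129, 139, 141, 134, 120, 190, 187, 184, 185, 187, 186, 184, 186, 171, 24]
[([214, 151, 73, 151, 6881], [249.7, 204.3]), ([89, 252, 53, 49, 1510], [110.9, 273.0])]
```

Emit:
play_rows --targets '[{"translation": [0, 1.5, -0.1], "twist": [0, 0, 0], "grip": 0.2}, {"translation": [0, 3, -0.1], "twist": [0, 0, 0], "grip": 0.2}, {"translation": [0, 4.5, -0.1], "twist": [0, 0, 0], "grip": 0.2}, {"translation": [0, 6, -0.1], "twist": [0, 0, 0], "grip": 0.2}, {"translation": [0, 7.5, -0.1], "twist": [0, 0, 0], "grip": 0.2}, {"translation": [0, 9, -0.1], "twist": [0, 0, 0], "grip": 0.2}, {"translation": [0, 10.3, -0.1], "twist": [0, 0, 0], "grip": 0.2}, {"translation": [0, 10.3, -0.1], "twist": [0, 0, 0], "grip": 0.2}, {"translation": [0, 10.3, 0.8], "twist": [0, 0, 0], "grip": 0.2}, {"translation": [0, 10.3, 1.2], "twist": [0, 0, 0], "grip": 0.2}, {"translation": [0, 10.3, 1.5], "twist": [0, 0, 0], "grip": 0.2}, {"translation": [0, 10.3, 1.65], "twist": [0, 0, 0], "grip": 0.2}, {"translation": [0, 10.3, 1.7], "twist": [0, 0, 0], "grip": 0.2}, {"translation": [0, 10.3, 1.7], "twist": [0, 0, 0], "grip": 0.2}]'

```text
clock: 18.07
position: [0.6196, 0.0163, 0.2417]
ee_rot: [-0.001, 0.737, 0.676, -0.0]
ft_force: [-4.2, 0.9, 6.1]
opening: 0.0081
finger_force: 25.0
```

Emit:
play_rows --targets '[{"translation": [0, 0, 0], "twist": [0, 0, 0], "grip": 2}, {"translation": [0, 0, 0], "twist": [0, 0, 0], "grip": 3}, {"translation": [0, 0, 0], "twist": [0, 0, 0], "grip": 3}, {"translation": [0, 0, 0], "twist": [0, 0, 0], "grip": 3}, {"translation": [0, 0, -1], "twist": [0, 0, 0], "grip": 3}, {"translation": [0, 0, -3], "twist": [0, 0, 0], "grip": 3}, {"translation": [0, 0, -6], "twist": [0, 0, 0], "grip": 3}, {"translation": [0, 0, -8], "twist": [0, 0, 0], "grip": 3}, {"translation": [0, -4, -8], "twist": [0, 0, 0], "grip": 5}, {"translation": [0, -8, -8], "twist": [0, 0, 0], "grip": 5}, {"translation": [0, -12, -8], "twist": [0, 0, 0], "grip": 5}, {"translation": [0, -12, -8], "twist": [0, 0, 0], "grip": 5}]'

```text
clock: 19.07
position: [0.4948, 0.0257, 0.3207]
ee_rot: [-0.003, 0.737, 0.675, -0.001]
ft_force: [1.0, -0.8, -0.7]
opening: 0.0495
finger_force: 0.0
```

```bash
python3 - <<'E'
from h import *
s=grab("side","s10");print(blobs(s,"green",40),blobs(s,"blue",40))
plan(((.48,-.2,.30),None),((.49,-.36,.26),-5))
E
```

```text
[([283, 143, 25, 52, 395], [295.7, 178.7]), ([203, 238, 22, 20, 348], [213.5, 247.5])] [([253, 110, 12, 5, 40], [258.7, 111.9]), ([274, 120, 19, 50, 299], [284.4, 151.1])]
at [0.4983 0.0264 0.3217] az -5.0 tilt 0.22 q [-0.82  0.1   0.71  1.88 -0.07  1.18 -0.17] F [ 0.4 -0.9  0.5] op 0.0496 t 19.1
 -> (0.48, -0.2, 0.3) [-22.72, 0.13, 2.08] rz 0 rows>= 6
 -> (0.49, -0.36, 0.26) [-38.59, 2.52, 6.02] rz 0.0 rows>= 10
```

All three guides hang. Now the rail: look from above the side stop.

Emit:
play_rows --targets '[{"translation": [-4, 0, 0.4], "twist": [0, 0, 0], "grip": 5}, {"translation": [-8, 0, 0.8], "twist": [0, 0, 0], "grip": 5}, {"translation": [-12, 0, 1.2], "twist": [0, 0, 0], "grip": 5}, {"translation": [-16, 0, 1.6], "twist": [0, 0, 0], "grip": 5}, {"translation": [-20, 0, 2], "twist": [0, 0, 0], "grip": 5}, {"translation": [-24, 0.5, 2.8], "twist": [0, 0, 0], "grip": 5}, {"translation": [-28, 1, 3.6], "twist": [0, 0, 0], "grip": 5}, {"translation": [-32, 1.5, 4.5], "twist": [0, 0, 0], "grip": 5}, {"translation": [-36, 2, 5.5], "twist": [0, 0, 0], "grip": 5}, {"translation": [-38.6, 2.5, 6], "twist": [0, 0, 0], "grip": 5}, {"translation": [-38.6, 2.5, 6], "twist": [0, 0, 0], "grip": 5}, {"translation": [-38.6, 2.5, 6], "twist": [0, 0, 0], "grip": 5}, {"translation": [-38.6, 2.5, 6], "twist": [0, 0, 0], "grip": 5}]'

```text
clock: 20.2
position: [0.4935, -0.3601, 0.2613]
ee_rot: [0.0, 0.737, 0.676, -0.0]
ft_force: [-0.5, 0.8, 0.7]
opening: 0.0498
finger_force: 0.0
```

```bash
python3 - <<'E'
from h import *
w=grab("wrist","w11");plan();print(blobs(w,"red",10))
for st,ce in blobs(w,"red",10): print(plane(w,[ce],.016).round(4))
E
```

```text
at [ 0.4937 -0.3593  0.2614] az -4.9 tilt 0.03 q [-0.08  0.44  0.84  1.72 -0.36  1.14  0.77] F [-0.6 -0.1  0. ] op 0.0495 t 20.2
[([204, 103, 15, 14, 110], [209.0, 109.3])]
[[ 0.4503 -0.2953  0.016 ]]
```

View pics/w11.png

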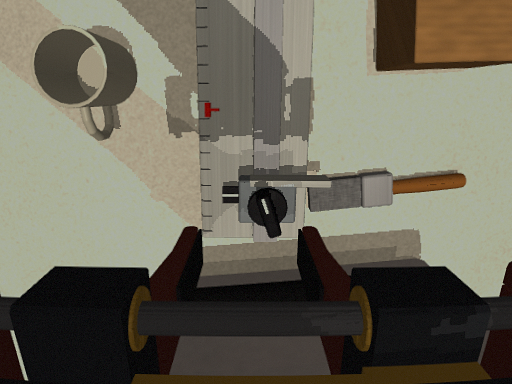

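The wrist view shows the red T mark at (209,109), tab with white line at about (230,192), and knob at (267,207) with its bar running from about (262,190) to (275,235). The brush lies on the -y side of the fence, so the slide path is clear.

```bash
python3 - <<'E'
from h import *
w=cv2.imread("pics/w11.png");cv2.imwrite("pics/c12.png",cv2.resize(w[150:250,195:345],None,fx=5,fy=5,interpolation=cv2.INTER_CUBIC))
g=cv2.cvtColor(w,cv2.COLOR_BGR2GRAY)
for v in range(182,204): print(v,g[v,222:240].tolist())
E
```

```text
182 [134, 80, 70, 71, 70, 71, 74, 75, 74, 74, 76, 75, 76, 77, 78, 78, 54, 75]
183 [137, 82, 73, 73, 72, 75, 76, 75, 74, 78, 76, 78, 77, 78, 80, 81, 53, 79]
184 [136, 87, 75, 77, 75, 77, 79, 77, 77, 77, 77, 79, 80, 79, 83, 82, 53, 79]
185 [140, 89, 81, 78, 78, 81, 80, 80, 81, 78, 80, 80, 81, 85, 85, 84, 57, 78]
186 [81, 25, 14, 18, 13, 16, 13, 20, 14, 15, 14, 15, 15, 17, 18, 21, 27, 78]
187 [70, 28, 25, 25, 27, 26, 29, 22, 19, 20, 20, 22, 25, 16, 17, 15, 36, 80]
188 [69, 26, 24, 25, 25, 26, 23, 24, 25, 28, 30, 29, 27, 26, 24, 25, 39, 78]
189 [70, 29, 28, 25, 25, 23, 27, 25, 28, 26, 22, 24, 23, 26, 27, 22, 34, 80]
190 [61, 26, 25, 27, 26, 22, 24, 25, 25, 23, 26, 26, 27, 26, 23, 23, 33, 78]
191 [61, 25, 24, 24, 24, 27, 21, 25, 26, 28, 25, 24, 24, 24, 27, 24, 27, 77]
192 [59, 19, 24, 22, 23, 23, 25, 25, 25, 22, 26, 22, 23, 28, 26, 19, 27, 76]
193 [57, 23, 20, 16, 20, 11, 6, 11, 9, 5, 2, 6, 20, 21, 22, 26, 22, 73]
194 [141, 153, 156, 156, 156, 157, 156, 157, 156, 159, 158, 158, 156, 157, 158, 162, 87, 80]
195 [163, 177, 179, 179, 178, 181, 180, 181, 179, 179, 179, 179, 181, 179, 180, 186, 94, 82]
196 [125, 139, 140, 141, 136, 134, 136, 141, 141, 140, 139, 139, 140, 140, 141, 144, 63, 77]
197 [62, 17, 15, 15, 20, 16, 16, 13, 14, 15, 17, 14, 16, 15, 16, 15, 15, 77]
198 [90, 34, 19, 21, 24, 21, 22, 24, 25, 21, 25, 24, 24, 23, 22, 23, 19, 81]
199 [89, 36, 24, 24, 25, 26, 26, 29, 26, 26, 23, 24, 24, 28, 24, 22, 17, 80]
200 [87, 35, 25, 26, 21, 25, 26, 27, 25, 24, 27, 25, 27, 27, 25, 25, 22, 78]
201 [90, 35, 19, 22, 22, 20, 25, 22, 24, 24, 20, 21, 24, 24, 22, 20, 28, 79]
202 [87, 33, 19, 20, 21, 21, 22, 21, 21, 23, 22, 24, 21, 21, 22, 23, 22, 79]
203 [109, 106, 109, 111, 107, 110, 111, 109, 112, 109, 112, 110, 112, 113, 116, 116, 96, 83]
```

View pics/c12.png

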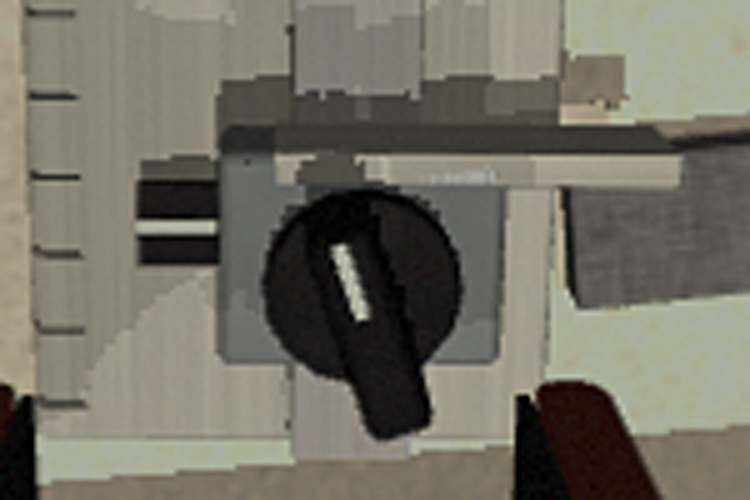

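```bash
python3 - <<'E'
from h import *
w=grab("wrist")
ix=plane(w,[(230,195)],.032)[0];mk=plane(w,[(209,109.3)],.016)[0]
fl=plane(w,[(267.4,207)],.069)[0];sp=plane(w,[(195+342/5,150+245/5),(195+360/5,150+320/5),(195+402/5,150+428/5)],.099)
print(ix,mk,fl,sp,sep="\n");d=sp[1]-sp[0];print("bar az",np.degrees(np.arctan2(d[1],d[0])))
yh=np.array([.0853,.9963,0]);print("slide",(mk-ix)@yh,"knob rel line",(fl-ix)@yh,"fl->barend",sp[2]-fl)
# flange sanity: left/right width
a=plane(w,[(195+262/5,207),(195+462/5,207)],.069);print("flange dia",np.linalg.norm(a[0]-a[1]))
# rail axis from the ruler edge ticks
e=plane(w,[(196,10),(202,180)],.016);d=e[1]-e[0];print("rail az",np.degrees(np.arctan2(-d[1],-d[0])))
E
```

```text
[ 0.46576313 -0.39515286  0.032     ]
[ 0.45056662 -0.29448233  0.016     ]
[ 0.50803826 -0.40170251  0.069     ]
[[ 0.50392235 -0.38314704  0.099     ]
 [ 0.50632752 -0.39905501  0.099     ]
 [ 0.51318071 -0.42303109  0.099     ]]
bar az -81.40242925898679
slide 0.09900178115210746 knob rel line -0.0029193553131201385 fl->barend [ 0.00514245 -0.02132857  0.03      ]
flange dia 0.043469596937354846
rail az 85.14847303478287
```

```bash
python3 - <<'E'
from h import *
plan(((.508,-.4017,.13),12),((.508,-.4017,.083),12))
E
```

```text
at [ 0.4938 -0.3589  0.2615] az -4.9 tilt 0.05 q [-0.08  0.44  0.84  1.72 -0.36  1.14  0.77] F [-0.8  0.   0.4] op 0.0498 t 20.3
 -> (0.508, -0.4017, 0.13) [-4.15, 1.77, 13.15] rz -16.9 rows>= 4
 -> (0.508, -0.4017, 0.083) [-4.15, 1.77, 17.85] rz -16.9 rows>= 5
```

Emit:
play_rows --targets '[{"translation": [-1.5, 0.6, 3], "twist": [0, 0, -6], "grip": 5}, {"translation": [-3, 1.2, 6], "twist": [0, 0, -12], "grip": 5}, {"translation": [-4.15, 1.75, 9], "twist": [0, 0, -17], "grip": 5}, {"translation": [-4.15, 1.75, 12], "twist": [0, 0, -17], "grip": 5}, {"translation": [-4.15, 1.75, 14], "twist": [0, 0, -17], "grip": 5}, {"translation": [-4.15, 1.75, 16], "twist": [0, 0, -17], "grip": 5}, {"translation": [-4.15, 1.75, 17.3], "twist": [0, 0, -17], "grip": 5}, {"translation": [-4.15, 1.75, 17.8], "twist": [0, 0, -17], "grip": 5}, {"translation": [-4.15, 1.75, 17.8], "twist": [0, 0, -17], "grip": 1}, {"translation": [-4.15, 1.75, 17.8], "twist": [0, 0, -17], "grip": 1}, {"translation": [-4.15, 1.75, 17.8], "twist": [0, 0, -17], "grip": 0.5}, {"translation": [-4.15, 1.75, 17.8], "twist": [0, 0, -17], "grip": 0.5}, {"translation": [-4.15, 1.75, 17.8], "twist": [0, 0, -17], "grip": 0.5}, {"translation": [-4.15, 1.75, 17.8], "twist": [0, 0, -17], "grip": 0.5}, {"translation": [-4.15, 1.75, 17.8], "twist": [0, 0, -17], "grip": 0.5}, {"translation": [-4.15, 1.75, 17.8], "twist": [0, 0, -17], "grip": 0.5}, {"translation": [-4.15, 1.75, 17.8], "twist": [0, 0, -17], "grip": 0.5}]' --force 30

```text
clock: 21.72
position: [0.5091, -0.4029, 0.0841]
ee_rot: [0.002, 0.629, 0.778, 0.001]
ft_force: [5.4, -0.2, 1.4]
opening: 0.0141
finger_force: 29.9
```

```bash
python3 - <<'E'
from h import *
plan();print(robot.sense()["wrist_torque"])
E
```

```text
at [ 0.5091 -0.4029  0.0841] az 12.1 tilt 0.23 q [ 0.15  0.68  0.61  1.77 -0.5   0.85  1.21] F [ 5.4 -0.2  1.4] op 0.0141 t 21.7
[ 0.04957433 -1.00429871  0.06123908]
```

Emit:
play_rows --targets '[{"translation": [0, 0, 0], "twist": [0, 0, -6], "grip": 0.5}, {"translation": [0, 0, 0], "twist": [0, 0, -12], "grip": 0.5}, {"translation": [0, 0, 0], "twist": [0, 0, -18], "grip": 0.5}, {"translation": [0, 0, 0], "twist": [0, 0, -24], "grip": 0.5}, {"translation": [0, 0, 0], "twist": [0, 0, -30], "grip": 0.5}, {"translation": [0, 0, 0], "twist": [0, 0, -36], "grip": 0.5}, {"translation": [0, 0, 0], "twist": [0, 0, -42], "grip": 0.5}, {"translation": [0, 0, 0], "twist": [0, 0, -48], "grip": 0.5}, {"translation": [0, 0, 0], "twist": [0, 0, -54], "grip": 0.5}, {"translation": [0, 0, 0], "twist": [0, 0, -60], "grip": 0.5}, {"translation": [0, 0, 0], "twist": [0, 0, -65], "grip": 0.5}, {"translation": [0, 0, 0], "twist": [0, 0, -70], "grip": 0.5}, {"translation": [0, 0, 0], "twist": [0, 0, -70], "grip": 0.5}]'

```text
clock: 22.8
position: [0.51, -0.4027, 0.0841]
ee_rot: [0.003, 0.067, 0.998, -0.0]
ft_force: [7.9, 0.8, -1.8]
opening: 0.0141
finger_force: 29.9
```

```bash
python3 - <<'E'
from h import *
p=robot.sense()["position"];y=np.array([.085,.9964,0])
plan((p+.05*y,None),(p+.099*y,None));print(robot.sense()["wrist_torque"])
E
```

```text
at [ 0.51   -0.4027  0.0841] az 82.3 tilt 0.33 q [ 0.36  0.61  0.3   1.75 -0.24  0.81  2.21] F [ 7.9  0.8 -1.8] op 0.0141 t 22.8
 -> [ 0.51422574 -0.35285414  0.08408676] [0.24, 4.99, -0.0] rz 0 rows>= 2
 -> [ 0.51839074 -0.30403054  0.08408676] [0.48, 9.89, -0.01] rz 0 rows>= 3
[ 0.16145213 -1.56479958  0.04466296]
```

Emit:
play_rows --targets '[{"translation": [0.1, 0.5, 0], "twist": [0, 0, 0], "grip": 0.5}, {"translation": [0.15, 1.5, 0], "twist": [0, 0, 0], "grip": 0.5}, {"translation": [0.2, 2.5, 0], "twist": [0, 0, 0], "grip": 0.5}, {"translation": [0.25, 3.5, 0], "twist": [0, 0, 0], "grip": 0.5}, {"translation": [0.3, 4.5, 0], "twist": [0, 0, 0], "grip": 0.5}, {"translation": [0.35, 5.5, 0], "twist": [0, 0, 0], "grip": 0.5}, {"translation": [0.4, 6.5, 0], "twist": [0, 0, 0], "grip": 0.5}, {"translation": [0.45, 7.5, 0], "twist": [0, 0, 0], "grip": 0.5}, {"translation": [0.5, 8.5, 0], "twist": [0, 0, 0], "grip": 0.5}, {"translation": [0.55, 9.5, 0], "twist": [0, 0, 0], "grip": 0.5}, {"translation": [0.6, 9.9, 0], "twist": [0, 0, 0], "grip": 0.5}, {"translation": [0.6, 9.9, 0], "twist": [0, 0, 0], "grip": 0.5}, {"translation": [0.6, 9.9, 0], "twist": [0, 0, 0], "grip": 0.5}]'

```text
clock: 23.88
position: [0.519, -0.3035, 0.0841]
ee_rot: [0.004, 0.069, 0.998, -0.001]
ft_force: [10.9, 1.1, -5.6]
opening: 0.014
finger_force: 30.0
```

```bash
python3 - <<'E'
from h import *
w=grab("wrist","w13");plan();print(robot.sense()["wrist_torque"])
t=grab("top");s=grab("side","s13");print(blobs(w,"red",10),blobs(s,"red",10),blobs(t,"red",5))
C=np.zeros((600,800,3),np.uint8);C[:384,:512]=w["bgr"]
a=cv2.resize(s["bgr"][260:340,250:350],None,fx=2.8,fy=2.8,interpolation=cv2.INTER_CUBIC);C[:a.shape[0],515:515+a.shape[1]]=a
a=cv2.resize(t["bgr"][160:230,310:440],None,fx=3,fy=3,interpolation=cv2.INTER_CUBIC);C[386:386+a.shape[0],:a.shape[1]]=a
cv2.imwrite("pics/c13.png",C)
E
```

```text
at [ 0.519  -0.3036  0.0841] az 82.1 tilt 0.45 q [ 0.2   0.54  0.3   1.88 -0.23  0.75  2.06] F [11.4 -0.1 -5.9] op 0.0137 t 23.9
[ 0.10558703 -2.30785776 -0.02525659]
[([238, 102, 27, 27, 348], [251.6, 110.3])] [([206, 137, 13, 13, 129], [212.1, 143.2]), ([320, 264, 11, 8, 40], [326.1, 268.8]), ([299, 270, 9, 5, 27], [302.8, 272.3]), ([271, 313, 8, 8, 39], [274.3, 315.9])] [([100, 179, 2, 7, 7], [100.6, 182.0]), ([136, 226, 16, 16, 183], [143.2, 233.5])]
```

View pics/c13.png

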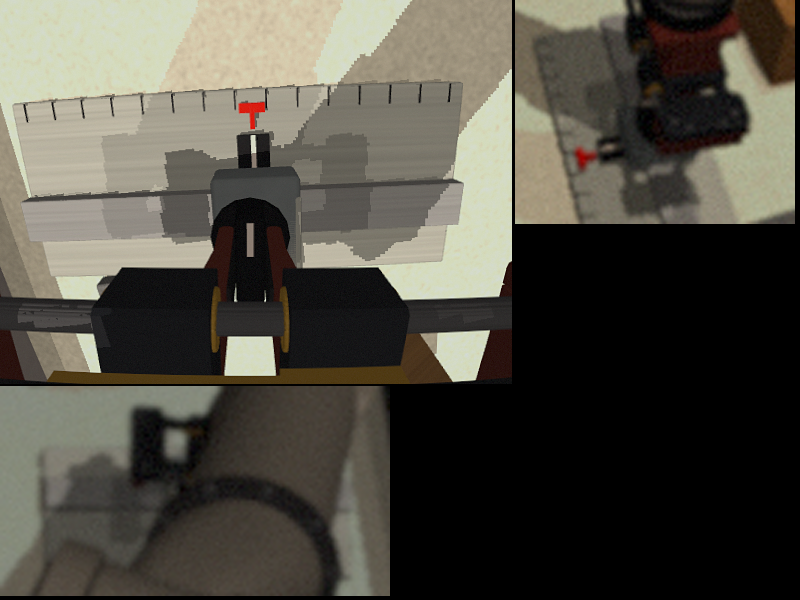

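The T stem at (252,117) and the white line at (253,145) look level. Next a numeric check.

```bash
python3 - <<'E'
from h import *
w=grab("wrist");g=cv2.cvtColor(w["bgr"],cv2.COLOR_BGR2GRAY);m=mask(w,"red")
for v in(142,148): print(g[v,236:274].tolist())
for v in(104,108,116,120,124): u=np.flatnonzero(m[v]);print(v,u.min(),u.max())
u=np.arange(245,262);l=[(u*(g[v,245:262]-40.).clip(0)).sum()/(g[v,245:262]-40.).clip(0).sum() for v in(142,148)];print(l)
y=np.array([.085,.9964,0])
print((plane(w,[(252,118)],.016)-plane(w,[(l[0],142)],.032))@y,(plane(w,[(251.6,107)],.016)-plane(w,[(l[1],148)],.032))@y)
E
```

```text
[137, 56, 31, 35, 33, 34, 33, 33, 35, 34, 33, 33, 34, 27, 63, 211, 214, 214, 218, 179, 64, 25, 32, 30, 32, 34, 29, 32, 33, 32, 31, 32, 27, 60, 94, 91, 154, 159]
[167, 90, 37, 34, 33, 34, 32, 32, 35, 31, 33, 31, 33, 31, 20, 212, 217, 212, 216, 225, 86, 24, 30, 28, 29, 31, 32, 29, 31, 35, 32, 32, 29, 43, 97, 95, 96, 96]
104 239 264
108 239 264
116 250 254
120 250 254
124 250 255
[np.float64(252.93544733861836), np.float64(253.17564655172413)]
[0.00021282] [0.00035923]
```

Emit:
play_rows --targets '[{"translation": [0.1, 0, 0], "twist": [0, 0, 6], "grip": 0.5}, {"translation": [0.1, 0, 0], "twist": [0, 0, 12], "grip": 0.5}, {"translation": [0.1, 0, 0], "twist": [0, 0, 18], "grip": 0.5}, {"translation": [0.1, 0, 0], "twist": [0, 0, 24], "grip": 0.5}, {"translation": [0.1, 0, 0], "twist": [0, 0, 30], "grip": 0.5}, {"translation": [0.1, 0, 0], "twist": [0, 0, 36], "grip": 0.5}, {"translation": [0.1, 0, 0], "twist": [0, 0, 42], "grip": 0.5}, {"translation": [0.1, 0, 0], "twist": [0, 0, 48], "grip": 0.5}, {"translation": [0.1, 0, 0], "twist": [0, 0, 54], "grip": 0.5}, {"translation": [0.1, 0, 0], "twist": [0, 0, 60], "grip": 0.5}, {"translation": [0.1, 0, 0], "twist": [0, 0, 66], "grip": 0.5}, {"translation": [0.1, 0, 0], "twist": [0, 0, 70], "grip": 0.5}, {"translation": [0.1, 0, 0], "twist": [0, 0, 73], "grip": 0.5}, {"translation": [0.1, 0, 0], "twist": [0, 0, 73], "grip": 0.5}]'

```text
clock: 25.25
position: [0.518, -0.3048, 0.0842]
ee_rot: [0.004, 0.65, 0.76, 0.001]
ft_force: [11.8, -3.0, -6.6]
opening: 0.0136
finger_force: 30.0
```

Emit:
play_rows --targets '[{"translation": [0, 0, 0], "twist": [0, 0, 0], "grip": 2}, {"translation": [0, 0, 0], "twist": [0, 0, 0], "grip": 4}, {"translation": [0, 0, 0], "twist": [0, 0, 0], "grip": 5}, {"translation": [0, 0, 0], "twist": [0, 0, 0], "grip": 5}, {"translation": [0, 0, -2], "twist": [0, 0, 0], "grip": 5}, {"translation": [0, 0, -5], "twist": [0, 0, 0], "grip": 5}, {"translation": [0, 0, -9], "twist": [0, 0, 0], "grip": 5}, {"translation": [0, 0, -13], "twist": [0, 0, 0], "grip": 5}, {"translation": [0, 0, -17], "twist": [0, 0, 0], "grip": 5}, {"translation": [0, 0, -18], "twist": [0, 0, 0], "grip": 5}, {"translation": [0, 0, -18], "twist": [0, 0, 0], "grip": 5}]'

```text
clock: 26.17
position: [0.5144, -0.3054, 0.2666]
ee_rot: [0.003, 0.65, 0.76, 0.001]
ft_force: [0.5, -0.1, -0.1]
opening: 0.0497
finger_force: 0.0
```

```bash
python3 - <<'E'
from h import *
w=grab("wrist");s=grab("side");t=grab("top");plan(((.49,-.1,.32),None),((.46,.25,.32),60),((.449,.366,.2),60));print(blobs(s,"red",8))
C=np.zeros((600,800,3),np.uint8);C[:384,:512]=w["bgr"]
a=cv2.resize(s["bgr"][90:220,200:330],None,fx=2.2,fy=2.2,interpolation=cv2.INTER_CUBIC);C[:a.shape[0],514:514+a.shape[1]]=a
a=cv2.resize(t["bgr"][120:260,125:300],None,fx=1.5,fy=1.5,interpolation=cv2.INTER_CUBIC);C[386:386+a.shape[0],:a.shape[1]]=a
cv2.imwrite("pics/c14.png",C)
E
```

```text
at [ 0.5125 -0.3033  0.2615] az 9.0 tilt 0.15 q [-0.16  0.4   0.79  1.75 -0.31  1.12  0.88] F [-0.2  0.4 -0.5] op 0.0503 t 26.3
 -> (0.49, -0.1, 0.32) [20.45, 0.94, -5.82] rz 0 rows>= 6
 -> (0.46, 0.25, 0.32) [55.49, 3.45, -5.76] rz -51.0 rows>= 14
 -> (0.449, 0.366, 0.2) [67.09, 4.21, 6.26] rz -51.0 rows>= 17
[([207, 137, 12, 13, 127], [212.3, 143.1]), ([304, 207, 13, 8, 39], [310.0, 211.1]), ([271, 312, 9, 9, 41], [274.4, 315.5])]
```

View pics/c14.png

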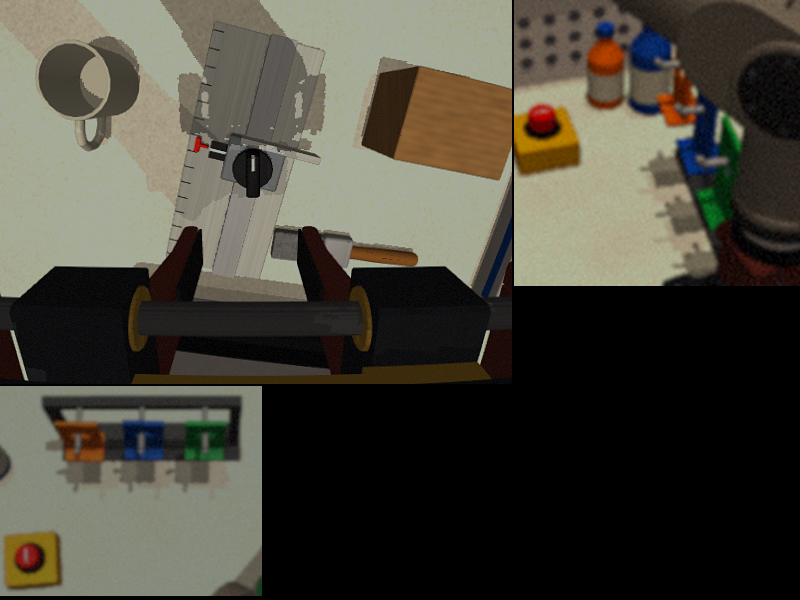

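The knob bar is back round to the tight side, all three guides hang, and the mushroom is still down. Check the line against the mark, then go to the mushroom.

```bash
python3 - <<'E'
from h import *
w=grab("wrist");m=mask(w,"red");g=cv2.cvtColor(w["bgr"],cv2.COLOR_BGR2GRAY)
ys,xs=np.nonzero(m);print(xs.mean(),ys.mean(),xs.max(),ys[xs==xs.max()])
r=g[138:162,210:230];print(r[:, ::2])
E
```

```text
201.3089430894309 147.8780487804878 210 [148 149 150 151]
[[127  77  77  76  80  96  92  97  92  99]
 [133  75  77  75  75  94  91  91  93  99]
 [132 132  72  75  75  91 149  90  88  96]
 [129 135 130  93  76  74 155 152 149 159]
 [130 132 139  77  76  74  84  99 155 148]
 [131 132 114  80  77  77  74  96 100  86]
 [134 134  38  25  59  80  78  78  96  80]
 [134 135  35  23  11  30  62  80 101  84]
 [136 138  27  27  22  25  23  29  64  84]
 [ 83 139  21  26  27  25  23  23  23  31]
 [ 34 140  23  24  27  26  30  29  26  26]
 [ 23 111  18  28  23  28  26  27  26  32]
 [ 33 117  21  23  27  26  28  25  29  31]
 [ 73 107  35  19  24  26  26  25  31  26]
 [130 166 175  90  37  17  23  27  22  28]
 [132 172 177 174 177  89   6  18  25  24]
 [133  80 130 181 176 176 180  89   2   0]
 [135  25  30  64 135 180 179 177 182  70]
 [133  31  25  26  30  62 128 180 178 106]
 [137  23  26  26  22  22  25  60 138  90]
 [112  22  21  27  26  29  25  24  26  53]
 [ 94  21  25  25  25  22  30  24  25  64]
 [ 74  19  25  23  22  25  25  26  23  70]
 [134  61  24  22  25  27  27  28  24  75]]
```

Emit:
play_rows --targets '[{"translation": [0, 0, -3], "twist": [0, 0, 0], "grip": 5}, {"translation": [3, 0, -6], "twist": [0, 0, 0], "grip": 5}, {"translation": [7, 0.3, -6], "twist": [0, 0, -5], "grip": 5}, {"translation": [11, 0.5, -6], "twist": [0, 0, -10], "grip": 5}, {"translation": [15, 0.7, -6], "twist": [0, 0, -15], "grip": 6}, {"translation": [19, 0.9, -6], "twist": [0, 0, -20], "grip": 6}, {"translation": [23, 1, -6], "twist": [0, 0, -25], "grip": 6}, {"translation": [27, 1.2, -6], "twist": [0, 0, -30], "grip": 6}, {"translation": [31, 1.4, -6], "twist": [0, 0, -35], "grip": 6}, {"translation": [35, 1.6, -6], "twist": [0, 0, -40], "grip": 7}, {"translation": [39, 2, -6], "twist": [0, 0, -45], "grip": 7}, {"translation": [43, 2.3, -6], "twist": [0, 0, -51], "grip": 7}, {"translation": [47, 2.7, -6], "twist": [0, 0, -51], "grip": 7}, {"translation": [51, 3, -6], "twist": [0, 0, -51], "grip": 7}, {"translation": [55, 3.4, -6], "twist": [0, 0, -51], "grip": 7}, {"translation": [59, 3.7, -4], "twist": [0, 0, -51], "grip": 7}, {"translation": [63, 4, -1], "twist": [0, 0, -51], "grip": 7}, {"translation": [67, 4.2, 2], "twist": [0, 0, -51], "grip": 7}, {"translation": [67, 4.2, 5], "twist": [0, 0, -51], "grip": 7}, {"translation": [67, 4.2, 6], "twist": [0, 0, -51], "grip": 7}]'

```text
clock: 28.03
position: [0.4455, 0.3666, 0.196]
ee_rot: [-0.003, 0.256, 0.967, -0.004]
ft_force: [-0.7, -0.5, -0.9]
opening: 0.0701
finger_force: 0.0
```

```bash
python3 - <<'E'
from h import *
w=grab("wrist","w15");print(blobs(w,"red",100))
b=max(blobs(w,"red",100),key=lambda b:b[0][4]);print(plane(w,[b[1]],.0825))
plan(((.449,.366,.085),60))
E
```

```text
[([231, 169, 54, 56, 2110], [257.1, 196.8])]
[[0.44983887 0.36726925 0.0825    ]]
at [0.4456 0.364  0.1951] az 60.2 tilt 0.71 q [-1.02  0.36  0.29  1.84 -0.13  0.97  0.37] F [-1.  -0.3 -1.3] op 0.0698 t 28.1
 -> (0.449, 0.366, 0.085) [-0.24, 0.47, 11.01] rz 0.2 rows>= 3
```

```bash
python3 - <<'E'
from h import *
w=grab("wrist");s=robot.sense();q=s["ee_rot"]
T=lambda p,q:(Ro.from_quat([q[1],q[2],q[3],q[0]]).as_matrix(),np.array(p))
R0,p0=T(s["position"],q); Rc=w["R"].T; X=R0.T@Rc; tx=R0.T@(w["c"]-p0)
# pose at the rail look
a=np.radians(9.0);R1=np.array([[-np.sin(a),np.cos(a),0],[np.cos(a),np.sin(a),0],[0,0,-1]]).T
p1=np.array([.5125,-.3033,.2615]);ex=np.array([-np.sin(a),np.cos(a),0]);ey=np.array([np.cos(a),np.sin(a),0]);R1=np.c_[ex,ey,[0,0,-1]]
w["R"]=(R1@X).T;w["c"]=p1+R1@tx
m=plane(w,[(201.3,147.9)],.016);l=plane(w,[(220,154.5)],.032);print(m,l,(m-l)@np.array([.085,.9964,0]))
E
```

```text
[[ 0.44952371 -0.29232289  0.016     ]] [[ 0.47361149 -0.29391173  0.032     ]] [-0.00046434]
```

Still aligned within 0.5 mm. Now grip the mushroom and twist it.

Emit:
play_rows --targets '[{"translation": [-0.2, 0.45, 0], "twist": [0, 0, 7], "grip": 7}, {"translation": [-0.2, 0.45, 0], "twist": [0, 0, 14], "grip": 7}, {"translation": [-0.2, 0.45, 0], "twist": [0, 0, 21], "grip": 7}, {"translation": [-0.2, 0.45, 0], "twist": [0, 0, 28], "grip": 7}, {"translation": [-0.2, 0.45, 0], "twist": [0, 0, 35], "grip": 7}, {"translation": [-0.2, 0.45, 0], "twist": [0, 0, 40], "grip": 7}, {"translation": [-0.2, 0.45, 2], "twist": [0, 0, 40], "grip": 7}, {"translation": [-0.2, 0.45, 5], "twist": [0, 0, 40], "grip": 7}, {"translation": [-0.2, 0.45, 8], "twist": [0, 0, 40], "grip": 7}, {"translation": [-0.2, 0.45, 10], "twist": [0, 0, 40], "grip": 7}, {"translation": [-0.2, 0.45, 11.5], "twist": [0, 0, 40], "grip": 7}, {"translation": [-0.2, 0.45, 12.3], "twist": [0, 0, 40], "grip": 7}, {"translation": [-0.2, 0.45, 12.3], "twist": [0, 0, 40], "grip": 7}]'

```text
clock: 29.22
position: [0.4539, 0.3659, 0.0791]
ee_rot: [-0.0, 0.574, 0.819, -0.001]
ft_force: [0.0, -0.5, -0.0]
opening: 0.0701
finger_force: 0.0
```

Emit:
play_rows --targets '[{"translation": [0, 0, 0], "twist": [0, 0, 0], "grip": 5}, {"translation": [0, 0, 0], "twist": [0, 0, 0], "grip": 4}, {"translation": [0, 0, 0], "twist": [0, 0, 0], "grip": 3.5}, {"translation": [0, 0, 0], "twist": [0, 0, 0], "grip": 3.5}, {"translation": [0, 0, 0], "twist": [0, 0, 0], "grip": 3.5}, {"translation": [0, 0, 0], "twist": [0, 0, 0], "grip": 3.5}, {"translation": [0, 0, 0], "twist": [0, 0, 0], "grip": 3.5}, {"translation": [0, 0, 0], "twist": [0, 0, 0], "grip": 3.5}]' --force 15

```text
clock: 29.88
position: [0.4546, 0.3676, 0.0806]
ee_rot: [0.0, 0.574, 0.819, 0.001]
ft_force: [-0.1, 0.8, 2.6]
opening: 0.0437
finger_force: 15.0
```

Emit:
play_rows --targets '[{"translation": [0, 0, 0], "twist": [0, 0, 6], "grip": 3.5}, {"translation": [0, 0, 0], "twist": [0, 0, 12], "grip": 3.5}, {"translation": [0, 0, 0], "twist": [0, 0, 18], "grip": 3.5}, {"translation": [0, 0, 0], "twist": [0, 0, 24], "grip": 3.5}, {"translation": [0, 0, 0], "twist": [0, 0, 30], "grip": 3.5}, {"translation": [0, 0, 0], "twist": [0, 0, 36], "grip": 3.5}, {"translation": [0, 0, 0], "twist": [0, 0, 42], "grip": 3.5}, {"translation": [0, 0, 0], "twist": [0, 0, 46], "grip": 3.5}, {"translation": [0, 0, 0], "twist": [0, 0, 46], "grip": 3.5}, {"translation": [0, 0, -0.4], "twist": [0, 0, 46], "grip": 3.5}, {"translation": [0, 0, -0.8], "twist": [0, 0, 46], "grip": 3.5}, {"translation": [0, 0, -1.1], "twist": [0, 0, 46], "grip": 3.5}, {"translation": [0, 0, -1.1], "twist": [0, 0, 46], "grip": 3.5}]'

```text
clock: 30.97
position: [0.4545, 0.3674, 0.092]
ee_rot: [-0.0, 0.848, 0.53, 0.001]
ft_force: [2.0, 1.4, 0.8]
opening: 0.0435
finger_force: 15.0
```

Emit:
play_rows --targets '[{"translation": [0, 0, 0], "twist": [0, 0, 0], "grip": 5}, {"translation": [0, 0, 0], "twist": [0, 0, 0], "grip": 7}, {"translation": [0, 0, 0], "twist": [0, 0, 0], "grip": 7}, {"translation": [0, 0, 0], "twist": [0, 0, 0], "grip": 7}, {"translation": [0, 0, -3], "twist": [0, 0, 0], "grip": 7}, {"translation": [0, 0, -7], "twist": [0, 0, 0], "grip": 7}, {"translation": [0, 0, -11], "twist": [0, 0, 0], "grip": 7}, {"translation": [0, 0, -15], "twist": [0, 0, 0], "grip": 7}, {"translation": [0, 0, -18], "twist": [0, 0, 0], "grip": 7}, {"translation": [0, 0, -18], "twist": [0, 0, 0], "grip": 7}]'

```text
clock: 31.8
position: [0.457, 0.3685, 0.2774]
ee_rot: [-0.002, 0.848, 0.53, 0.005]
ft_force: [0.2, 0.9, -0.1]
opening: 0.07
finger_force: 0.0
```

```bash
python3 - <<'E'
from h import *
w=grab("wrist","w16");s=grab("side");t=grab("top");plan()
for c in("red","orange","blue","green"):print(c,blobs(s,c,25))
C=np.zeros((600,800,3),np.uint8);C[:384,:512]=w["bgr"]
a=cv2.resize(s["bgr"][90:220,200:330],None,fx=2.2,fy=2.2,interpolation=cv2.INTER_CUBIC);C[:a.shape[0],514:514+a.shape[1]]=a
a=cv2.resize(t["bgr"][110:250,125:300],None,fx=1.5,fy=1.5,interpolation=cv2.INTER_CUBIC);C[386:386+a.shape[0],:a.shape[1]]=a
a=cv2.resize(t["bgr"][160:230,310:440],None,fx=3,fy=3,interpolation=cv2.INTER_CUBIC);C[386:386+a.shape[0],300:300+a.shape[1]]=a
cv2.imwrite("pics/c16.png",C)
E
```

```text
at [0.4536 0.367  0.2705] az -26.0 tilt 0.06 q [-1.36  0.35  0.75  1.77 -0.26  1.12 -0.98] F [-0.  -0.8 -0.4] op 0.07 t 31.9
red [([206, 135, 13, 12, 131], [211.9, 140.3]), ([271, 313, 9, 8, 40], [274.3, 315.8])]
orange [([273, 101, 10, 37, 112], [278.1, 120.5]), ([233, 108, 17, 17, 227], [241.5, 116.3]), ([265, 133, 17, 14, 121], [271.7, 140.2]), ([235, 135, 14, 4, 37], [241.6, 136.8]), ([206, 156, 24, 13, 76], [217.8, 162.8]), ([334, 235, 55, 35, 1184], [360.5, 251.5]), ([374, 322, 34, 15, 191], [391.1, 328.8])]
blue [([238, 100, 7, 7, 40], [241.0, 102.9]), ([253, 100, 18, 22, 256], [261.3, 111.3]), ([283, 120, 10, 41, 141], [288.3, 141.3]), ([254, 136, 12, 6, 34], [259.6, 138.8]), ([275, 152, 17, 18, 142], [280.6, 161.5])]
green [([295, 143, 9, 19, 57], [299.1, 152.4]), ([283, 163, 25, 32, 317], [295.0, 184.1]), ([203, 238, 22, 20, 346], [213.5, 247.5])]
```

View pics/c16.png

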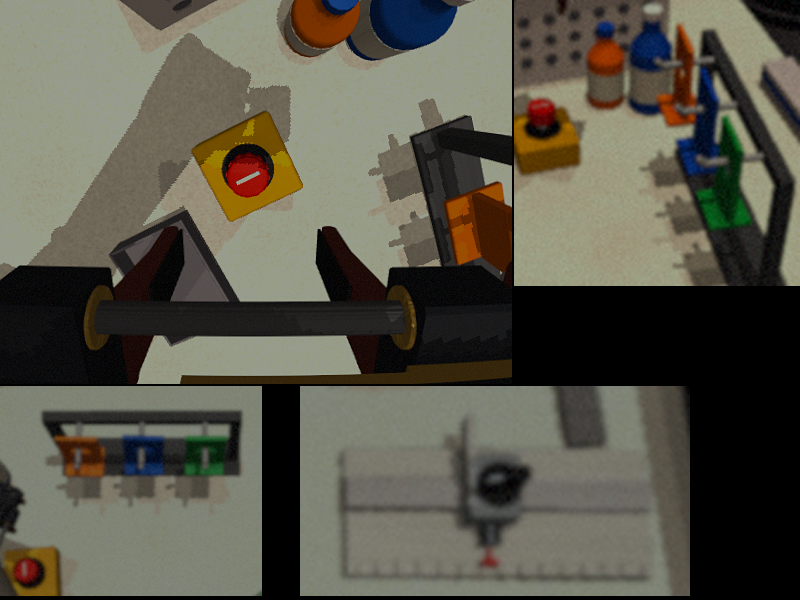

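The mushroom is back up (side-view v=140.3, as at the start), the guides hang on all three pegs, and the tab is level with the red mark.

```bash
python3 -c "
from plant import robot
print(robot.close_job())"
```

```text
the job is handed in; nothing more can be done
None
```

The job is handed in with everything asked done, in order, in about 32 s. The stop was latched, and the orange, blue and green guides hung on pegs 0, 1 and 2. The side stop was set within about 0.5 mm of the mark and clamped, and the mushroom then twisted and sprang back up. The final camera views bear this out; clamp tightness was judged only by knob angle.

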